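# Crosswise drying stack of stick bundles

### The job

Build a drying stack in the sheet-metal tray: lay the green-banded stick bundle lengthwise along the middle of the white strip and the orange-banded one lengthwise along the middle of the black strip, and stand the small aluminium desiccant tin upright on the tray floor in the very middle of the tray, in the gap between them. Then lay the blue-banded bundle squarely across on top of the two, centred over the tin. Let go of everything, and leave the red-banded bundle, the jar and the tape roll where they are.

Things in the scene. Friction and masses are not known exactly. Their poses are not given: they have to be found in the camera images.
- green_bundle_mid (a point): Bundle of light bamboo sticks, tied with two green bands 50 mm either side of its middle: 170 mm long, 44 mm thick, rigid, about 130 g (varies). The cross-section is an octagon, 44 mm across flats, so it lies steady on a flat, at the start with two more flats upright at its sides. This point is its centre, 22 mm above what it lies on; its x axis runs along the sticks and z is up at the start. Loose; to be laid on the white strip.
- orange_bundle_mid (a point): Bundle of light bamboo sticks, tied with two orange bands 50 mm either side of its middle: 170 mm long, 44 mm thick, rigid, about 130 g (varies). The cross-section is an octagon, 44 mm across flats, so it lies steady on a flat, at the start with two more flats upright at its sides. This point is its centre, 22 mm above what it lies on; its x axis runs along the sticks and z is up at the start. Loose; to be laid on the black strip.
- blue_bundle_mid (a point): Bundle of light bamboo sticks, tied with two blue bands 50 mm either side of its middle: 170 mm long, 44 mm thick, rigid, about 130 g (varies). The cross-section is an octagon, 44 mm across flats, so it lies steady on a flat, at the start with two more flats upright at its sides. This point is its centre, 22 mm above what it lies on; its x axis runs along the sticks and z is up at the start. Loose; goes across on top, its middle then 75 mm above the tray's underside.
- tin_mid (a point): Small round desiccant tin, bare aluminium with a dark ring and black dots on its lid: 44 mm diameter, 34 mm high, about 90 g (varies), standing upright. This point is its centre, 17 mm above what it stands on; z up.
- tray: Square sheet-metal drying tray fixed to the table, 230 x 230 mm, floor 6 mm thick, with a rim all round that reaches 12 mm above the table. Origin at the centre of its underside, on the table; x runs along the two strips, y across them, z up.
- white_strip: White painted strip fixed in the tray, 190 x 50 mm and 3 mm thick. Origin at the centre of its underside, on the tray's floor (its top face is 3 mm above); x runs along its length. It lies parallel to the tray's x axis, 60 mm to one side of the tray's centre, the other strip as far on the other side; which is on which side changes.
- black_strip: Black painted strip fixed in the tray, 190 x 50 mm and 3 mm thick. Origin at the centre of its underside, on the tray's floor (its top face is 3 mm above); x runs along its length. It lies parallel to the tray's x axis, 60 mm to one side of the tray's centre, the other strip as far on the other side; which is on which side changes.
- red_bundle_mid (a point): Bundle of light bamboo sticks, tied with two red bands 50 mm either side of its middle: 170 mm long, 44 mm thick, rigid, about 130 g (varies). The cross-section is an octagon, 44 mm across flats, so it lies steady on a flat, at the start with two more flats upright at its sides. This point is its centre, 22 mm above what it lies on; its x axis runs along the sticks and z is up at the start. Loose bystander: leave it.
- jar_mid (a point): Bystander: amber glass jar with a black cap and a plain paper label, 64 mm diameter, 85 mm high, standing loose; leave it. This point is its centre.
- tape_mid (a point): Bystander: yellow roll of banding tape lying flat, 72 mm outer diameter, 40 mm high, loose; leave it. This point is its centre.
Mind the look-alikes: they are no part of the job. What is shaped like the part that bears blue_bundle_mid but purple or turquoise is not meant.

How it is judged:
At the end, for the whole second after the job is handed in: Green on white strip, orange on black: centred within 15 mm along, 12 mm across, parallel within 0.15 rad. Tin upright on tray floor, same limits from tray centre. Blue level on both, square within 0.17 rad, centred within 15 mm. All at rest. Bystanders moved under 20 mm (x of green_bundle_mid in the frame of white_strip between -0.015 and 0.015 m and y of green_bundle_mid in the frame of white_strip between -0.012 and 0.012 m and z of green_bundle_mid in the frame of white_strip between 0.019 and 0.031 m and angle between the x axis of green_bundle_mid and the x axis of white_strip, either way round below 0.15 rad and x of orange_bundle_mid in the frame of black_strip between -0.015 and 0.015 m and y of orange_bundle_mid in the frame of black_strip between -0.012 and 0.012 m and z of orange_bundle_mid in the frame of black_strip between 0.019 and 0.031 m and angle between the x axis of orange_bundle_mid and the x axis of black_strip, either way round below 0.15 rad and x of tin_mid in the frame of tray between -0.015 and 0.015 m and y of tin_mid in the frame of tray between -0.012 and 0.012 m and z of tin_mid in the frame of tray between 0.018 and 0.028 m and angle between tin_mid's own z axis and vertical below 0.15 rad and x of blue_bundle_mid in the frame of tray between -0.015 and 0.015 m and y of blue_bundle_mid in the frame of tray between -0.015 and 0.015 m and z of blue_bundle_mid in the frame of tray between 0.068 and 0.084 m and angle between the x axis of blue_bundle_mid and the y axis of tray, either way round below 0.17 rad and angle between blue_bundle_mid's own x axis and vertical above 1.45 rad and linear speed of each of green_bundle, orange_bundle, blue_bundle, tin below 0.02 m/s and angular speed of each of green_bundle, orange_bundle, blue_bundle, tin below 0.2 rad/s); the robot touches nothing.
It fails at once if the red-banded bundle is moved by more than 20 mm (distance of red_bundle_mid from where it was at the start of the episode above 0.02 m).
It fails at once if the jar is moved by more than 20 mm (distance of jar_mid from where it was at the start of the episode above 0.02 m).
It fails at once if the tape roll is moved by more than 20 mm (distance of tape_mid from where it was at the start of the episode above 0.02 m).
It also fails if it takes over 106 s, if anything falls off the work surface, if the arm or the gripper's body presses on something with over 40 N, if the wrist force passes 120 N, or if a joint passes its speed limit or range.

### The arm

A 7-joint arm with a two-finger parallel gripper is mounted at the origin on the work surface. World frame = base frame: x ahead of the robot, y to its left, z up, the work surface at z = 0. Lengths are in m, angles in rad, forces in N, time in s.
With the tool pointing down it reaches from about 0.4 to 0.85 m from the base axis. Payload 10.4 kg.
Tool frame: the origin (TCP) lies on the centre line of the jaws, within the pads' length; the fingertips stand 22 mm ahead of it and the grasp point (between the pads) lies 3 mm ahead of it; x points along the fingers, y is the direction in which the jaws open and shut, and the axes are right-handed (so a half turn about x gives the same grasp; the last joint's range is limited). The gripper opens to 87 mm and grips with 3 to 60 N. Pads are 19 mm wide; open, the fingers measure 117 mm over their backs; the gripper's body (75 mm by 190 mm) begins 51 mm behind the grasp point.
Start: joints at [1.161, 0.332, -0.065, 1.46, 0.022, 1.35, -0.088], TCP at [0.236, -0.579, 0.245] pointing down, gripper open.
Joint ranges: [-2.6, 2.6], [-0.5, 2.12], [-1.47, 1.34], [0.16, 2.42], [-1.27, 4.41], [0.06, 2.06], [-2.6, 2.6]. Speed limits (rad/s): [2.22, 2.22, 2.79, 2.79, 3.14, 3.14, 3.14].

### API

Orientations are given as a unit quaternion [x, y, z, w].
In Python, from bench import * gives the robot as it stands.
- The arm moves only by the tool arm_command, never from a script. Its argument "targets" is one flat list of numbers, 7 for each row, row after row: the turn, a rotation vector about the tool's x, y, z in units of 45 degrees (1.0 is 45 degrees), then the shift along the tool's x, y, z in units of 25 mm (1.0 is 25 mm), then the opening, from 0 (shut) to 1 (fully open). In form: [wx, wy, wz, tx, ty, tz, fingers, wx, wy, wz, tx, ty, tz, fingers, ...]. A call has 1 to 12 rows; each row shifts and turns the pose as measured when the row begins, along the tool's axes as they then stand; what a row does not reach is not made up. A row lasts 1/12 s, in which the tool goes at most 41.7 mm and 7.16 degrees, less where a joint would pass 70% of its speed; a pose out of reach is approached as far as the arm can. A call with a number of a shift or a turn outside -1 to 1 is refused whole. A call with a gripper value outside its range is refused whole. The fingers move at their own pace and stop on an object; "newtons" is the grip in N (left out, the last holds). Time passes only in rows, so rows that do not move let the fingers close. It gives the time, the measured TCP pose, the force and the opening at its end, in the units of the state.
- read_state(): the state, without advancing time (a new reading comes with each control period).
- camera(name): name is "scene" or "side" or "wrist"; returns the picture (384x512x3 uint8, red, green, blue); there is no depth.
- calibration(name): a dict with "camera_matrix" (3x3 intrinsics, pixels), "R" (3x3) and "t" (3): a world point X has camera coordinates R X + t; the wrist camera has in their place "tool_from_camera" (4x4, takes a point from camera to tool coordinates, whose origin is the TCP and whose axes are the tool frame's). Camera axes: x right, y down, z forward; pixel columns grow to the right and rows downward; lengths in m; the calibration is good to about 2 mm. A picture is of the moment at which its call begins: read the wrist's pose just before it. calibration takes no time and is no camera call.
- close_job(): hands the job in, once; it reports no verdict.
The state is a dict: "time": time; "joint_positions": joint angles; "joint_vel": joint speeds; "joint_torque": joint torques, N m; "ee_pos": TCP position; "eef_rot": TCP orientation; "ft_force": force on the tool from outside, world axes, zero at the start; "torque": the same for the moment, N m; "width": finger opening in m.
Only numpy, scipy, OpenCV 4.12 (cv2) and the standard library are available. Lean on these libraries where they do the work, as an engineer would, in place of code of your own. Each camera call takes 0.05 s, during which the arm holds its last target.

## Working session

There is one attempt and no reset: what is moved stays moved. The work goes in short steps, Python scripts to look and compute and a tool call to move; the robot and the scene stay as the last step left them, time stands still between calls to the robot, and variables do not carry over. Pictures are saved under pics/ and viewed, and the job is handed in when it is done.

Besides the shell and the picture viewer there is one more tool, called after ">>>" as a command line: name --argument value ..., lists and objects as JSON in quotes. arm_command: Moves the arm, as the interface text tells. Shifts and turns lie within -1 to 1; 1 stands for 25 mm of shift or 45 degrees of turn. Its arguments: {"type":"object","properties":{"targets":{"type":"array","items":{"type":"number","minimum":-1,"maximum":1}},"newtons":{"type":"number"}},"required":["targets"]}

```bash
ls; mkdir -p pics; python3 - <<'E'
from bench import *
import cv2
s=read_state();print(s)
for n in ("scene","side","wrist"):
    im=camera(n);cv2.imwrite(f"pics/{n}0.png",im[:,:,::-1])
    c=calibration(n);print(n,c)
E
```

```text
pics
{'time': 0.0, 'joint_positions': array([ 1.16141148,  0.33288299, -0.06468829,  1.46099347,  0.02160871,
        1.34987652, -0.08850211]), 'joint_vel': array([ 0.00032487,  0.00156574, -0.00062454, -0.00041819, -0.00130648,
        0.00186246, -0.00048956]), 'joint_torque': array([ 2.54081078e-04, -6.23238873e+01,  2.51765916e-02, -3.89903104e+01,
       -6.13408908e-02,  3.95816762e-02,  1.64718108e-04]), 'ee_pos': array([ 0.23560371, -0.57849041,  0.24372204]), 'eef_rot': array([-0.69379639, -0.13640385,  0.69405141, -0.13540012]), 'ft_force': array([-0.76634699, -0.22499464,  0.84507767]), 'torque': array([-0.01294024,  0.07290279, -0.01783937]), 'width': 0.08681001545618043}
scene {'camera_matrix': array([[393.41558558,   0.        , 256.13631799],
       [  0.        , 393.41558558, 189.50542687],
       [  0.        ,   0.        ,   1.        ]]), 'R': array([[ 0.49392921,  0.86945294,  0.00924803],
       [ 0.64564115, -0.35961803, -0.6736634 ],
       [-0.58239287,  0.33871294, -0.73898044]]), 't': array([-0.16753335, -0.32260023,  1.56279621])}
side {'camera_matrix': 
[... 196 characters left out ...]
.01178348],
       [-0.06714539,  0.51166207, -0.85655906],
       [ 0.1340615 , -0.84608497, -0.51591446]]), 't': array([0.47915183, 0.16755536, 1.22891285])}
wrist {'camera_matrix': array([[288.79631061,   0.        , 253.97331677],
       [  0.        , 288.79631061, 186.11213661],
       [  0.        ,   0.        ,   1.        ]]), 'tool_from_camera': array([[-1.74372926e-03, -2.82227088e-01,  9.59346043e-01,
        -1.41385747e-01],
       [ 9.99998244e-01,  1.66185179e-04,  1.86650914e-03,
        -1.15103564e-03],
       [-6.86208534e-04,  9.59347613e-01,  2.82226303e-01,
        -7.83838979e-02],
       [ 0.00000000e+00,  0.00000000e+00,  0.00000000e+00,
         1.00000000e+00]])}
```

View pics/scene0.png

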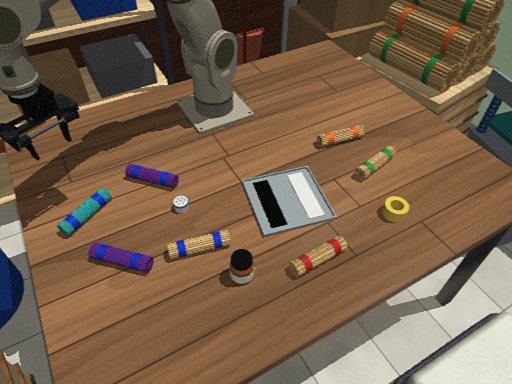

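View pics/side0.png

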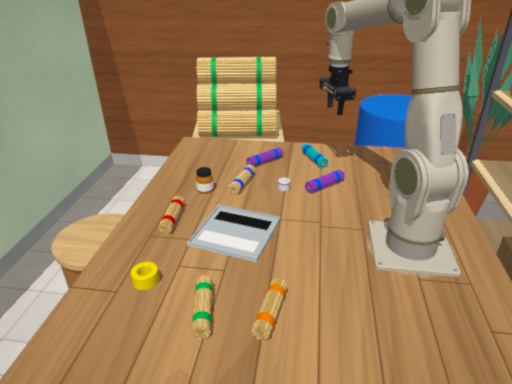

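View pics/wrist0.png

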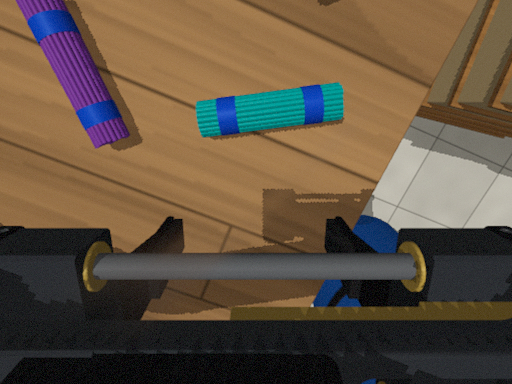

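Candidates in scene view: blue job part is the bamboo one at (198,244); the look-alikes are purple at (152,177) and (120,258), and turquoise at (85,212). Green loose one at (377,162), orange loose one at (342,136) (the others are the rear stack near (430,50)). Tin at (180,205), red at (320,256).

```bash
cat > h.py <<'E'
import numpy as np, cv2
from bench import *
from scipy.spatial.transform import Rotation as Rn
def cast(name,px,z,pose=None):
    c=calibration(name);K=c["camera_matrix"]
    px=np.atleast_2d(np.asarray(px,float))
    d=np.c_[(px-K[:2,2])/K[0,0],np.ones(len(px))]
    if name=="wrist":
        s=pose or read_state();R=Rn.from_quat(s["eef_rot"]).as_matrix();T=c["tool_from_camera"]
        o=R@T[:3,3]+s["ee_pos"];D=d@(R@T[:3,:3]).T
    else:
        R=c["R"];o=-R.T@c["t"];D=d@R
    l=(z-o[2])/D[:,2]
    return o+l[:,None]*D
def proj(name,X):
    c=calibration(name);X=np.atleast_2d(X)
    p=X@c["R"].T+c["t"];return (p@c["camera_matrix"].T)[:,:2]/p[:,2:]
def hsvmask(im,lo,hi):
    h=cv2.cvtColor(im,cv2.COLOR_RGB2HSV);return cv2.inRange(h,np.array(lo),np.array(hi))
def blobs(m,amin=15):
    n,l,st,c=cv2.connectedComponentsWithStats(m)
    return [(st[i,4],c[i].round(1).tolist(),st[i,:4].tolist()) for i in range(1,n) if st[i,4]>=amin]
BAND={"green":((60,130,60),(80,255,255)),"orange":((5,190,150),(13,255,255)),"blue":((108,150,60),(122,255,255)),"red":((0,180,90),(4,255,255))}
E
python3 - <<'E'
from h import *
for n in ("scene","side"):
    im=cv2.imread(f"pics/{n}0.png")[:,:,::-1].copy()
    for k,(lo,hi) in BAND.items():
        print(n,k)
        for b in blobs(hsvmask(im,lo,hi)):
            if n=="scene" and b[1][1]<125 or n=="side" and b[1][1]<140: continue
            print("  ",b[0],b[1],cast(n,b[1],.022)[0].round(4))
im=cv2.imread("pics/scene0.png");a=cv2.resize(im[120:280,50:250],None,fx=4,fy=3.7);cv2.imwrite("pics/c1.png",a)
a=cv2.resize(im[110:280,230:420],None,fx=4,fy=3.5);cv2.imwrite("pics/c2.png",a)
E
```

```text
scene green
   38 [387.1, 152.0] [0.5465 0.4048 0.022 ]
   46 [369.1, 165.8] [0.5692 0.3044 0.022 ]
scene orange
   47 [354.7, 130.4] [0.3993 0.3815 0.022 ]
   48 [330.1, 136.6] [0.3838 0.2811 0.022 ]
scene blue
   83 [135.0, 171.4] [ 0.2152 -0.3867  0.022 ]
   83 [163.2, 178.2] [ 0.2894 -0.3172  0.022 ]
   98 [98.8, 198.7] [ 0.2763 -0.5207  0.022 ]
   113 [72.9, 221.2] [ 0.3268 -0.6092  0.022 ]
   106 [216.9, 239.6] [ 0.5909 -0.2706  0.022 ]
   110 [181.0, 248.1] [ 0.5682 -0.3698  0.022 ]
   125 [100.9, 252.2] [ 0.4735 -0.5662  0.022 ]
   737 [4.8, 290.0] [ 0.4681 -0.8083  0.022 ]
   130 [134.8, 260.7] [ 0.5451 -0.4939  0.022 ]
scene red
   90 [335.5, 245.6] [0.7711 0.0098 0.022 ]
   105 [306.2, 262.2] [ 0.7755 -0.0924  0.022 ]
side green
   80 [203.6, 285.5] [0.5787 0.2699 0.022 ]
   107 [201.6, 315.5] [0.5573 0.3704 0.022 ]
side orange
side blue
   33 [276.1, 152.8] [ 0.4712 -0.5681  0.022 ]
   37 [257.6, 159.1] [ 0.543  -0.4963  0.022 ]
   17 [249.4, 169.9] [ 0.5621 -0.3946  0.022 ]
   42 [337.3, 175.8] [ 0.2114 -0.3897  0.022 ]
   21 [239.6, 181.5] [ 0.5844 -0.2954  0.022 ]
   46 [318.1, 183.2] [ 0.2851 -0.3211  0.022 ]
side red
   27 [178.2, 201.9] [ 0.7747 -0.1224  0.022 ]
   31 [169.8, 218.0] [ 0.7715 -0.0217  0.022 ]
```

View pics/c1.png

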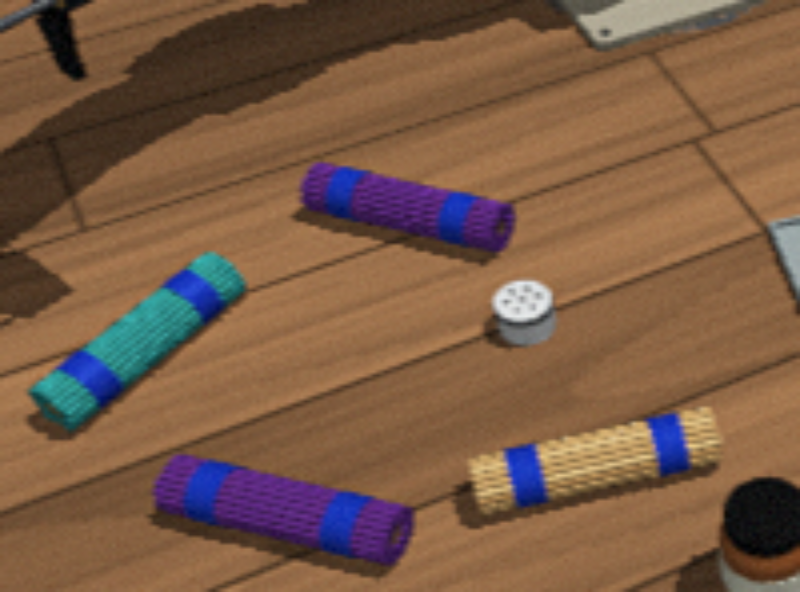

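View pics/c2.png

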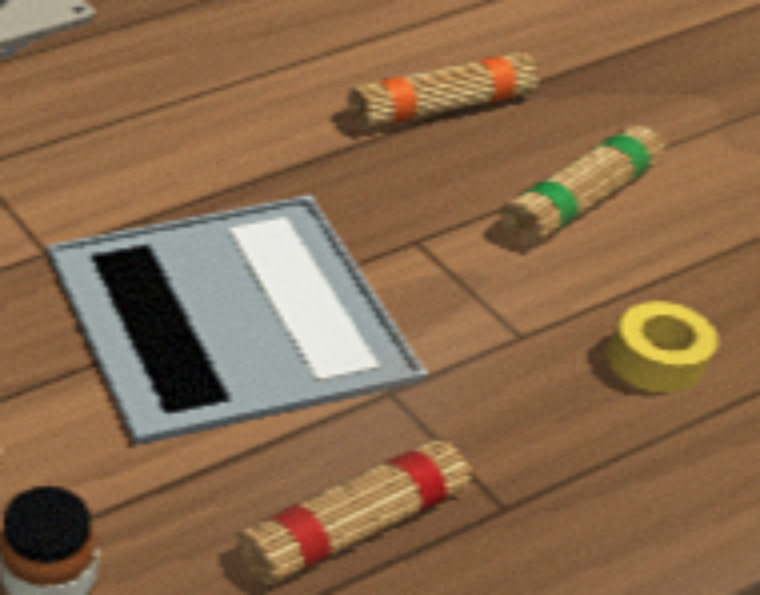

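```bash
python3 - <<'E'
from h import *
im=cv2.imread("pics/side0.png")
cv2.imwrite("pics/c3.png",cv2.resize(im[140:250,140:350],None,fx=3.8,fy=3.8,interpolation=cv2.INTER_NEAREST))
cv2.imwrite("pics/c4.png",cv2.resize(im[200:345,120:310],None,fx=4,fy=4,interpolation=cv2.INTER_NEAREST))
cs={n:calibration(n) for n in("scene","side")}
P={n:c["camera_matrix"]@np.c_[c["R"],c["t"]] for n,c in cs.items()}
for a,b in [((387.1,152),(201.6,315.5)),((369.1,165.8),(203.6,285.5)),((216.9,239.6),(239.6,181.5)),((181,248.1),(249.4,169.9)),((100.9,252.2),(276.1,152.8)),((163.2,178.2),(318.1,183.2)),((335.5,245.6),(169.8,218)),((306.2,262.2),(178.2,201.9))]:
    X=cv2.triangulatePoints(P["scene"],P["side"],np.array(a,float).reshape(2,1),np.array(b,float).reshape(2,1));X=(X[:3]/X[3]).T
    print(X.round(4),[(proj(n,X)-q).round(1).tolist() for n,q in(("scene",a),("side",b))])
E
```

```text
[[0.555  0.387  0.0391]] [[[-0.9, -0.5]], [[-1.4, 0.5]]]
[[0.5764 0.2888 0.0386]] [[[-1.1, -0.7]], [[-1.5, 0.5]]]
[[ 0.587  -0.2748  0.0289]] [[[-2.1, -1.8]], [[-1.7, 1.0]]]
[[ 0.5645 -0.3731  0.0286]] [[[-1.9, -1.8]], [[-1.5, 1.0]]]
[[ 0.4719 -0.5667  0.0218]] [[[-0.3, -0.3]], [[-0.2, 0.2]]]
[[ 0.2867 -0.3176  0.0222]] [[[-0.4, -0.5]], [[-0.4, 0.4]]]
[[ 0.77   -0.      0.0342]] [[[-2.4, -1.4]], [[-2.2, 0.7]]]
[[ 0.7736 -0.1003  0.0329]] [[[-2.4, -1.5]], [[-2.0, 0.7]]]
```

View pics/c3.png

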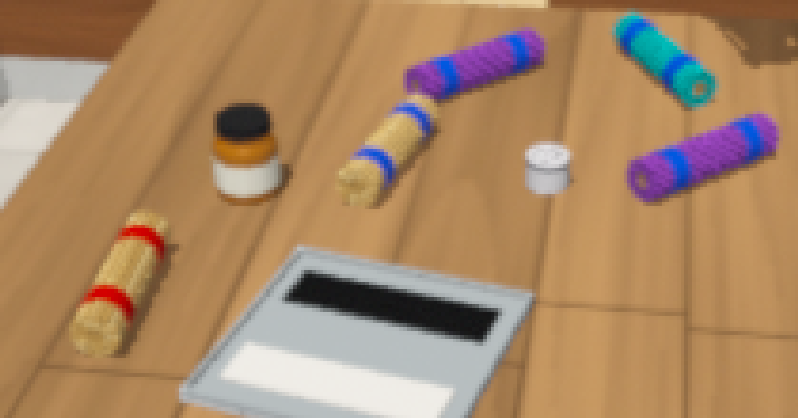

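View pics/c4.png

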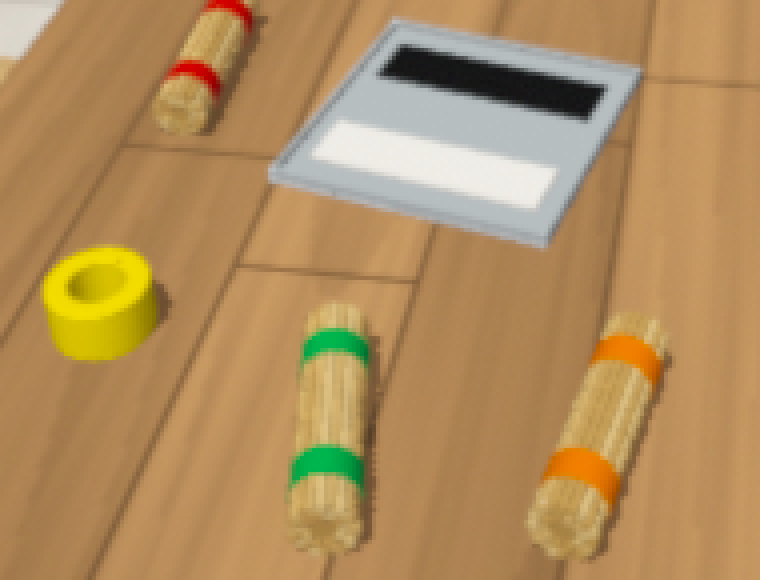

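Crops confirm the choices (bamboo with blue bands; two purple and one turquoise look-alikes; tray with black left, white right in scene). Now the tray, tin and bystanders.

```bash
python3 - <<'E'
from h import *
for n in ("scene","side"):
    im=cv2.imread(f"pics/{n}0.png")[:,:,::-1].copy()
    box=(240,160,340,240) if n=="scene" else (185,200,290,262)
    roi=np.zeros(im.shape[:2],np.uint8);roi[box[1]:box[3],box[0]:box[2]]=255
    for k,lo,hi in(("white",(0,0,205),(180,30,255)),("black",(0,0,0),(180,255,50)),("grey",(85,15,90),(115,90,215))):
        m=hsvmask(im,lo,hi)&roi
        cs,_=cv2.findContours(m,cv2.RETR_EXTERNAL,cv2.CHAIN_APPROX_NONE)
        if not cs: print(n,k,"none");continue
        c=max(cs,key=cv2.contourArea)[:,0,:].astype(float)
        z=.009 if k!="grey" else .012
        W=cast(n,c,z)[:,:2]
        hull=cv2.convexHull(W.astype(np.float32))
        (cx,cy),(w,h),a=cv2.minAreaRect((W*1000).astype(np.float32))
        print(n,k,len(c),np.round([cx,cy,w,h,a],1))
    # tin
m=1
E
python3 - <<'E'
from h import *
# known things: tin, jar, tape pixel extents
print("tin scene top",cast("scene",(180.5,201),.034)[0],"side",cast("side",(284.2,180.7),.034)[0])
print("jar top",cast("scene",(241,256.5),.085)[0],"side",cast("side",(204.3,172),.085)[0])
print("tape top",cast("scene",(397,205),.040)[0],"side",cast("side",(145,270),.040)[0])
E
```

```text
scene white 111 [558.   53.2  49.4 189.8  77.7]
scene black 116 [534.  -66.2  47.9 190.   77.6]
scene grey 392 [547.4  -8.4 227.5 230.6  77.9]
side white 127 [559.5  54.1  54.7 192.2  77.8]
side black 111 [532.9 -61.4  41.1 182.8  77.9]
side grey 1 [456.7 -15.4   0.    0.    0. ]
tin scene top [ 0.41743975 -0.30800449  0.034     ] side [ 0.4131894  -0.30251486  0.034     ]
jar top [ 0.70971745 -0.25565404  0.085     ] side [ 0.70493033 -0.23941822  0.085     ]
tape top [0.75281105 0.25037767 0.04      ] side [0.74661146 0.25219948 0.04      ]
```

```bash
cat >> h.py <<'E'
def st():
    s=read_state();R=Rn.from_quat(s["eef_rot"]).as_matrix()
    yaw=np.degrees(np.arctan2(R[1,1],R[0,1]))
    print("t %.2f pos %s yawY %.2f width %.4f F %s tilt %.2f"%(s["time"],s["ee_pos"].round(4),yaw,s["width"],s["ft_force"].round(1),np.degrees(np.arccos(-R[2,0]))),"q",s["joint_positions"].round(2))
    return s,R
def go(p,yaw=None,gp=False):
    """needed shift in tool units (25mm) now, and after the turn; turn in 45deg units about tool x, plus levelling"""
    s,R=st();d=np.asarray(p)-s["ee_pos"]
    print("shift units now",(R.T@d/.025).round(2))
    if yaw is not None:
        y=np.radians(yaw);Y=np.array([np.cos(y),np.sin(y),0]);X=np.array([0,0,-1.])
        Rt=np.c_[X,Y,np.cross(X,Y)]
        print("turn units",(Rn.from_matrix(R.T@Rt).as_rotvec()/(np.pi/4)).round(3),"shift units after turn",(Rt.T@d/.025).round(2))
E
python3 - <<'E'
from h import *
s,R=st();print(R.round(3));go((.45,.3,.25),192.7)
E
```

```text
t 0.15 pos [ 0.2357 -0.5786  0.244 ] yawY -67.84 width 0.0875 F [-0.5 -0.5  0.3] tilt 0.06 q [ 1.16  0.33 -0.06  1.46  0.02  1.35 -0.09]
[[-0.     0.377 -0.926]
 [ 0.001 -0.926 -0.377]
 [-1.    -0.001  0.   ]]
t 0.15 pos [ 0.2357 -0.5786  0.244 ] yawY -67.84 width 0.0875 F [-0.5 -0.5  0.3] tilt 0.06 q [ 1.16  0.33 -0.06  1.46  0.02  1.35 -0.09]
shift units now [ -0.21 -29.31 -21.2 ]
turn units [2.21e+00 1.00e-03 1.00e-03] shift units after turn [ -0.24 -16.09  32.4 ]
```

>>> arm_command --targets '[-0.15, 0, 0, 0, 0, 0, 1, -0.15, 0, 0, 0, 0, 0, 1, -0.15, 0, 0, 0, 0, 0, 1, -0.15, 0, 0, 0, 0, 0, 1, -0.15, 0, 0, 0, 0, 0, 1, -0.15, 0, 0, 0, 0, 0, 1, -0.15, 0, 0, 0, 0, 0, 1, -0.15, 0, 0, 0, 0, 0, 1, -0.15, 0, 0, 0, 0, 0, 1, -0.15, 0, 0, 0, 0, 0, 1, -0.15, 0, 0, 0, 0, 0, 1, -0.15, 0, 0, 0, 0, 0, 1]'

```text
time: 1.15
ee_pos: [0.2349, -0.5767, 0.2394]
eef_rot: [0.423, 0.571, -0.42, 0.565]
ft_force: [-0.7, 0.6, 0.7]
width: 0.0869
```

```bash
python3 - <<'E'
from h import *
go((.48,-.1,.25),12.7);go((.55,.28,.25),12.7)
E
```

```text
t 1.15 pos [ 0.2349 -0.5767  0.2394] yawY 16.82 width 0.0869 F [-0.7  0.6  0.7] tilt 0.53 q [ 1.32  0.35 -0.26  1.46  0.09  1.36  1.34]
shift units now [ -0.3   14.9  -15.42]
turn units [ 0.092 -0.012  0.002] shift units after turn [ -0.42  13.76 -16.44]
t 1.15 pos [ 0.2349 -0.5767  0.2394] yawY 16.82 width 0.0869 F [-0.7  0.6  0.7] tilt 0.53 q [ 1.32  0.35 -0.26  1.46  0.09  1.36  1.34]
shift units now [ -0.19  21.98 -29.16]
turn units [ 0.092 -0.012  0.002] shift units after turn [ -0.42  19.83 -30.66]
```

>>> arm_command --targets '[0, 0, 0, 0, 0.8, -1, 1, 0, 0, 0, -0.1, 1, -1, 1, 0, 0, 0, -0.1, 1, -1, 1, 0, 0, 0, -0.1, 1, -1, 1, 0, 0, 0, -0.1, 1, -1, 1, 0, 0, 0, -0.1, 1, -1, 1, 0, 0, 0, 0, 1, -1, 1, 0, 0, 0, 0, 1, -1, 1, 0, 0, 0, 0, 1, -1, 1, 0, 0, 0, 0, 1, -1, 1, 0, 0, 0, 0, 1, -1, 1, 0, 0, 0, 0, 1, -1, 1]'

```text
time: 2.15
ee_pos: [0.428, -0.1927, 0.2502]
eef_rot: [0.423, 0.572, -0.422, 0.562]
ft_force: [0.6, -0.2, 0.7]
width: 0.0869
```

```bash
python3 - <<'E'
from h import *
go((.55,.28,.25),12.7)
E
```

```text
t 2.15 pos [ 0.428  -0.1927  0.2502] yawY 16.56 width 0.0869 F [ 0.6 -0.2  0.7] tilt 0.78 q [ 0.93  0.03 -0.6   1.81  0.01  1.32  0.61]
shift units now [  0.13  10.06 -16.73]
turn units [ 0.086 -0.015  0.009] shift units after turn [ 1.000e-02  8.920e+00 -1.737e+01]
```

>>> arm_command --targets '[0.08, 0, 0, 0, 0.55, -1, 1, 0, 0, 0, 0, 0.55, -1, 1, 0, 0, 0, 0, 0.55, -1, 1, 0, 0, 0, 0, 0.55, -1, 1, 0, 0, 0, 0, 0.55, -1, 1, 0, 0, 0, 0, 0.55, -1, 1, 0, 0, 0, 0, 0.55, -1, 1, 0, 0, 0, 0, 0.55, -1, 1, 0, 0, 0, 0, 0.55, -1, 1, 0, 0, 0, 0, 0.55, -1, 1, 0, 0, 0, 0, 0.55, -1, 1, 0, 0, 0, 0, 0.55, -1, 1]'

```text
time: 3.15
ee_pos: [0.5221, 0.1556, 0.2517]
eef_rot: [0.441, 0.557, -0.441, 0.549]
ft_force: [0.0, -0.1, 0.2]
width: 0.0868
```

```bash
python3 - <<'E'
from h import *
go((.55,.28,.25),12.7)
E
```

```text
t 3.15 pos [0.5221 0.1556 0.2517] yawY 12.79 width 0.0868 F [ 0.  -0.1  0.2] tilt 0.65 q [ 0.41  0.27 -0.91  1.62  0.21  1.36 -0.3 ]
shift units now [ 0.09  2.19 -4.61]
turn units [ 0.002 -0.011  0.01 ] shift units after turn [ 0.07  2.18 -4.61]
```

>>> arm_command --targets '[0, 0, 0, 0, 0.5, -1, 1, 0, 0, 0, 0, 0.5, -1, 1, 0, 0, 0, 0, 0.5, -1, 1, 0, 0, 0, 0, 0.4, -1, 1, 0, 0, 0, 0, 0.2, -0.5, 1, 0, 0, 0, 0, 0, 0, 1]'

```text
time: 3.65
ee_pos: [0.548, 0.2883, 0.2496]
eef_rot: [0.439, 0.559, -0.441, 0.548]
ft_force: [-0.1, -0.2, -0.8]
width: 0.0873
```

```bash
cat >> h.py <<'E'
def wpic(name):
    s=read_state();im=camera("wrist").copy();cv2.imwrite(f"pics/{name}.png",im[:,:,::-1]);return s,im
def bands(name,col,z=.036,amin=100,box=None):
    s,im=wpic(name)
    m=hsvmask(im,*BAND[col])
    if box: 
        r=np.zeros_like(m);r[box[1]:box[3],box[0]:box[2]]=255;m&=r
    B=sorted(blobs(m,amin),key=lambda b:-b[0]);out=[]
    for b in B[:4]:
        w=cast("wrist",b[1],z,s)[0];out.append(w);print(col,b,w.round(4))
    if len(out)>1:
        a,b=out[:2];d=b-a;print("mid",((a+b)/2).round(4),"axis deg %.2f"%(np.degrees(np.arctan2(d[1],d[0]))%180),"len %.4f"%np.linalg.norm(d))
E
python3 - <<'E'
from h import *
st();bands("w1","green")
E
```

```text
t 3.65 pos [0.548  0.2883 0.2496] yawY 13.02 width 0.0873 F [-0.1 -0.2 -0.8] tilt 0.92 q [ 0.11  0.46 -0.9   1.43  0.35  1.43 -0.56]
green (np.int32(699), [278.2, 88.3], [260, 79, 37, 20]) [0.5526 0.3868 0.036 ]
green (np.int32(533), [274.0, 172.9], [258, 163, 34, 20]) [0.5726 0.2874 0.036 ]
mid [0.5626 0.3371 0.036 ] axis deg 101.37 len 0.1014
```

View pics/w1.png

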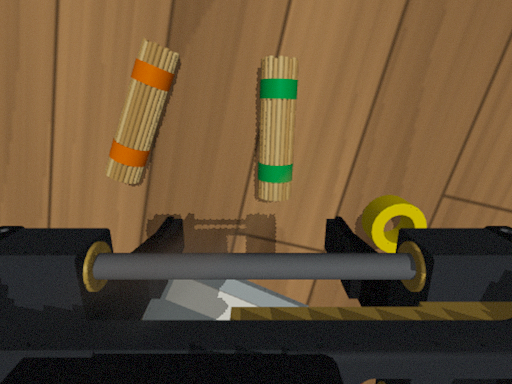

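```bash
python3 - <<'E'
from h import *
im=cv2.cvtColor(cv2.imread("pics/w1.png"),cv2.COLOR_BGR2RGB)
for b in blobs(hsvmask(im,*BAND["orange"]),100): print(b,cast("wrist",b[1],.036))
go((.5626,.337,.10),11.4)
E
```

```text
t 3.70 pos [0.5479 0.2871 0.2495] yawY 13.00 width 0.0872 F [-0.   0.8 -0.3] tilt 0.91 q [ 0.11  0.46 -0.9   1.43  0.35  1.43 -0.56]
shift units now [ 5.99  1.09 -1.75]
turn units [ 0.035 -0.013  0.015] shift units after turn [ 5.98  0.97 -1.84]
```

>>> arm_command --targets '[0.035, -0.013, 0.015, 0.7, 0.3, -0.5, 1, 0, 0, 0, 1, 0.3, -0.5, 1, 0, 0, 0, 1, 0.3, -0.5, 1, 0, 0, 0, 1, 0.1, -0.3, 1, 0, 0, 0, 1, 0, 0, 1, 0, 0, 0, 0.8, 0, 0, 1, 0, 0, 0, 0.4, 0, 0, 1, 0, 0, 0, 0, 0, 0, 1]'

```text
time: 4.37
ee_pos: [0.5683, 0.3258, 0.0973]
eef_rot: [0.451, 0.542, -0.452, 0.547]
ft_force: [-0.4, -0.3, -0.2]
width: 0.0868
```

```bash
python3 - <<'E'
from h import *
go((.5626,.337,.030),11.4)
E
```

```text
t 4.37 pos [0.5683 0.3258 0.0973] yawY 10.71 width 0.0868 F [-0.4 -0.3 -0.2] tilt 0.43 q [-0.02  0.65 -0.81  1.5   0.5   1.2  -0.73]
shift units now [ 2.69 -0.15 -0.5 ]
turn units [-0.015  0.008 -0.005] shift units after turn [ 2.69 -0.13 -0.48]
```

>>> arm_command --targets '[-0.015, 0.008, -0.005, 0.5, -0.15, -0.5, 1, 0, 0, 0, 0.8, 0, 0, 1, 0, 0, 0, 0.8, 0, 0, 1, 0, 0, 0, 0.5, 0, 0, 1, 0, 0, 0, 0.1, 0, 0, 1, 0, 0, 0, 0, 0, 0, 1]'

```text
time: 4.87
ee_pos: [0.5645, 0.3385, 0.0316]
eef_rot: [0.451, 0.546, -0.446, 0.547]
ft_force: [0.2, -0.1, 0.5]
width: 0.0873
```

```bash
python3 - <<'E'
from h import *
go((.5626,.337,.030),11.4); s,im=wpic("w2")
E
```

```text
t 4.87 pos [0.5645 0.3385 0.0316] yawY 11.31 width 0.0873 F [ 0.2 -0.1  0.5] tilt 0.40 q [-0.06  0.73 -0.78  1.54  0.55  1.1  -0.76]
shift units now [ 0.06 -0.09  0.04]
turn units [-0.002 -0.004 -0.008] shift units after turn [ 0.06 -0.09  0.04]
```

View pics/w2.png

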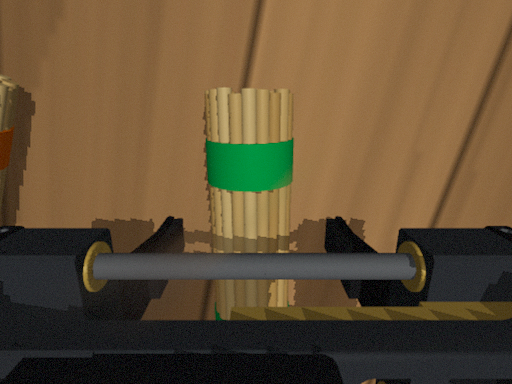

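The green bundle is centred between the jaws (column ~250, pads at ~180 and ~330). Grip.

>>> arm_command --targets '[0, 0, 0, 0, 0, 0, 0.3, 0, 0, 0, 0, 0, 0, 0.3, 0, 0, 0, 0, 0, 0, 0.3, 0, 0, 0, 0, 0, 0, 0.3, 0, 0, 0, 0, 0, 0, 0.3, 0, 0, 0, 0, 0, 0, 0.3]' --newtons 25

```text
time: 5.42
ee_pos: [0.5667, 0.3401, 0.0369]
eef_rot: [0.453, 0.545, -0.444, 0.548]
ft_force: [-0.3, 0.0, -0.3]
width: 0.055
```

```bash
python3 - <<'E'
from h import *
bands("w3","green",z=.036,box=(180,80,320,210));st()
s,R=st();
# tray from wrist? just print bundle end plane at z .022
E
```

```text
green (np.int32(3609), [244.6, 165.4], [203, 139, 84, 51]) [0.5534 0.386  0.036 ]
t 5.47 pos [0.5666 0.3401 0.0369] yawY 11.28 width 0.0508 F [-1.4 -0.8  1.1] tilt 0.78 q [-0.06  0.72 -0.78  1.54  0.55  1.1  -0.76]
t 5.47 pos [0.5666 0.3401 0.0369] yawY 11.28 width 0.0508 F [-1.4 -0.8  1.1] tilt 0.78 q [-0.06  0.72 -0.78  1.54  0.55  1.1  -0.76]
```

>>> arm_command --targets '[0, 0, 0, 0.15, 0, 0, 0.3, 0, 0, 0, 0.1, 0, 0, 0.3, 0, 0, 0, 0.05, 0, 0, 0.3, 0, 0, 0, 0.05, 0, 0, 0.3]' --newtons 25

```text
time: 5.8
ee_pos: [0.5666, 0.3406, 0.0333]
eef_rot: [0.453, 0.545, -0.444, 0.549]
ft_force: [-5.1, -3.2, 13.9]
width: 0.0438
```

```bash
python3 - <<'E'
from h import *
st();
E
```

```text
t 5.80 pos [0.5666 0.3406 0.0333] yawY 11.27 width 0.0438 F [-5.1 -3.2 13.9] tilt 0.78 q [-0.06  0.73 -0.78  1.54  0.56  1.09 -0.77]
```

>>> arm_command --targets '[0, 0, 0, -0.5, 0, 0, 0.3, 0, 0, 0, -1, 0, 0, 0.3, 0, 0, 0, -1, 0, 0, 0.3, 0, 0, 0, -1, 0, 0, 0.3, 0, 0, 0, -1, 0, 0, 0.3, 0, 0, 0, -1, 0, 0, 0.3, 0, 0, 0, -1, 0, 0, 0.3, 0, 0, 0, -1, 0, 0, 0.3]'

```text
time: 6.47
ee_pos: [0.5614, 0.3369, 0.2229]
eef_rot: [0.448, 0.546, -0.448, 0.548]
ft_force: [1.0, 1.2, -1.8]
width: 0.0437
```

```bash
python3 - <<'E'
from h import *
go((.558,.0535,.2),78)
E
```

```text
t 6.47 pos [0.5614 0.3369 0.2229] yawY 11.36 width 0.0437 F [ 1.   1.2 -1.8] tilt 0.11 q [-0.01  0.55 -0.87  1.37  0.42  1.41 -0.68]
shift units now [ 0.92 -2.37 11.09]
turn units [-1.481e+00  2.000e-03 -1.000e-03] shift units after turn [  0.92 -11.12   2.23]
```

>>> arm_command --targets '[-0.15, 0, 0, 0, 0, 0, 0.3, -0.15, 0, 0, 0, 0, 0, 0.3, -0.15, 0, 0, 0, 0, 0, 0.3, -0.15, 0, 0, 0, 0, 0, 0.3, -0.15, 0, 0, 0, 0, 0, 0.3, -0.15, 0, 0, 0, 0, 0, 0.3, -0.15, 0, 0, 0, 0, 0, 0.3, -0.15, 0, 0, 0, 0, 0, 0.3, -0.15, 0, 0, 0, 0, 0, 0.3, -0.1, 0, 0, 0, 0, 0, 0.3]'

```text
time: 7.3
ee_pos: [0.5627, 0.3387, 0.2341]
eef_rot: [0.066, 0.7, -0.062, 0.709]
ft_force: [-0.1, -0.8, -1.4]
width: 0.0438
```

>>> arm_command --targets '[0, 0, 0, 0, -0.5, 0.2, 0.3, 0, 0, 0, 0, -1, 0.2, 0.3, 0, 0, 0, 0, -1, 0.2, 0.3, 0, 0, 0, 0, -1, 0.2, 0.3, 0, 0, 0, 0, -1, 0.2, 0.3, 0, 0, 0, 0, -1, 0.2, 0.3, 0, 0, 0, 0, -1, 0.2, 0.3, 0, 0, 0, 0, -1, 0.2, 0.3, 0, 0, 0, 0, -0.5, 0.2, 0.3, 0, 0, 0, 0, 0, 0, 0.3]'

```text
time: 8.13
ee_pos: [0.5708, 0.1256, 0.2327]
eef_rot: [0.062, 0.701, -0.058, 0.708]
ft_force: [0.4, -0.4, -1.2]
width: 0.0435
```

```bash
python3 - <<'E'
from h import *
go((.558,.0535,.15),78);bands("w4","green",z=.20)
E
```

```text
t 8.13 pos [0.5708 0.1256 0.2327] yawY 80.27 width 0.0435 F [ 0.4 -0.4 -1.2] tilt 0.67 q [ 0.59  0.49 -1.17  1.56  0.45  1.39  0.79]
shift units now [ 3.29 -2.95 -0.05]
turn units [ 0.05   0.012 -0.009] shift units after turn [ 3.31 -2.93  0.1 ]
green (np.int32(3622), [252.6, 166.7], [211, 141, 86, 52]) [0.5331 0.1326 0.2   ]
```

View pics/w4.png

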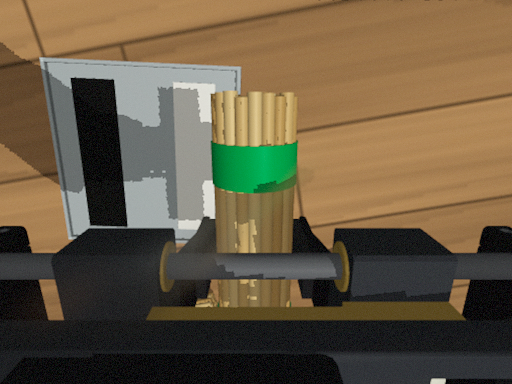

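```bash
python3 - <<'E'
from h import *
s,R=st()
b=cast("wrist",(252.6,166.7),s["ee_pos"][2]-.0113+.014,s)[0]
rel=R.T@(b-s["ee_pos"]);print("band rel tool (mm)",(rel*1000).round(1))
im=cv2.imread("pics/w4.png")[:,:,::-1].copy()
m=hsvmask(im,(0,0,0),(180,255,40));m[235:]=0
cs,_=cv2.findContours(m,cv2.RETR_EXTERNAL,cv2.CHAIN_APPROX_NONE)
for c in cs:
    if cv2.contourArea(c)<2000: continue
    c=c[:,0,:].astype(float);W=cast("wrist",c,.009,s)[:,:2]*1000
    print("black",c.min(0),c.max(0),np.round(sum(map(list,map(np.ravel,cv2.minAreaRect(W.astype(np.float32)))),[]),1))
P=cast("wrist",[(41,60),(241,67),(215,75),(173,82),(121,78),(73,78)],.009,s)*1000;print(P.round(1))
E
```

```text
t 8.18 pos [0.5705 0.127  0.2328] yawY 80.32 width 0.0440 F [ 0.5  1.1 -1. ] tilt 0.68 q [ 0.59  0.49 -1.17  1.56  0.45  1.39  0.79]
band rel tool (mm) [ -3.1   0.5 -46.6]
black [71. 78.] [126. 225.] [532.2 -62.1  50.4 189.2  77.7]
[[410.6 -93.5   9. ]
 [456.7 133.7   9. ]
 [460.2 101.9   9. ]
 [459.5  51.1   9. ]
 [445.   -8.2   9. ]
 [435.5 -63.9   9. ]]
```

```bash
python3 - <<'E'
from h import *
go((.5553,.0538,.10),77.7)
E
```

```text
t 8.18 pos [0.5705 0.127  0.2328] yawY 80.32 width 0.0440 F [ 0.5  1.1 -1. ] tilt 0.68 q [ 0.59  0.49 -1.17  1.56  0.45  1.39  0.79]
shift units now [ 5.29 -3.03 -0.15]
turn units [ 0.058  0.011 -0.01 ] shift units after turn [ 5.31 -2.99  0.03]
```

>>> arm_command --targets '[0.058, 0.011, -0.01, 0, -1, 0, 0.3, 0, 0, 0, 0.2, -1, 0, 0.3, 0, 0, 0, 0.8, -0.7, 0, 0.3, 0, 0, 0, 1, -0.3, 0, 0.3, 0, 0, 0, 1, 0, 0, 0.3, 0, 0, 0, 1, 0, 0, 0.3, 0, 0, 0, 1, 0, 0, 0.3, 0, 0, 0, 0.2, 0, 0, 0.3]'

```text
time: 8.85
ee_pos: [0.5552, 0.0639, 0.1019]
eef_rot: [0.074, 0.701, -0.07, 0.706]
ft_force: [-0.6, 0.5, -1.4]
width: 0.044
```

```bash
python3 - <<'E'
from h import *
go((.5553,.0538,.0423),77.7)
E
```

```text
t 8.85 pos [0.5552 0.0639 0.1019] yawY 78.32 width 0.0440 F [-0.6  0.5 -1.4] tilt 0.48 q [ 0.68  0.56 -1.09  1.76  0.54  1.15  0.78]
shift units now [ 2.38 -0.41  0.07]
turn units [ 0.014  0.008 -0.008] shift units after turn [ 2.38 -0.39  0.09]
```

>>> arm_command --targets '[0.014, 0.008, -0.008, 0.3, -0.4, 0.08, 0.3, 0, 0, 0, 0.6, 0, 0, 0.3, 0, 0, 0, 0.6, 0, 0, 0.3, 0, 0, 0, 0.3, 0, 0, 0.3, 0, 0, 0, 0.1, 0, 0, 0.3, 0, 0, 0, 0, 0, 0, 0.3]'

```text
time: 9.35
ee_pos: [0.5561, 0.057, 0.0524]
eef_rot: [0.075, 0.703, -0.074, 0.703]
ft_force: [-0.9, -0.4, -0.9]
width: 0.0436
```

```bash
python3 - <<'E'
from h import *
go((.5553,.0538,.0423),77.7)
E
```

```text
t 9.35 pos [0.5561 0.057  0.0524] yawY 77.87 width 0.0436 F [-0.9 -0.4 -0.9] tilt 0.07 q [ 0.64  0.62 -1.04  1.79  0.6   1.08  0.75]
shift units now [ 0.4  -0.13 -0.01]
turn units [ 0.004  0.001 -0.001] shift units after turn [ 0.4  -0.13 -0.01]
```

>>> arm_command --targets '[0, 0, 0, 0.15, -0.13, 0, 0.3, 0, 0, 0, 0.15, 0, 0, 0.3, 0, 0, 0, 0.1, 0, 0, 0.3]'

```text
time: 9.6
ee_pos: [0.5565, 0.054, 0.0432]
eef_rot: [0.075, 0.702, -0.074, 0.704]
ft_force: [0.2, 0.7, -0.8]
width: 0.0434
```

```bash
python3 - <<'E'
from h import *
go((.5553,.0538,.0423),77.7)
E
```

```text
t 9.60 pos [0.5565 0.054  0.0432] yawY 77.88 width 0.0434 F [ 0.2  0.7 -0.8] tilt 0.21 q [ 0.64  0.63 -1.03  1.8   0.61  1.06  0.74]
shift units now [ 0.04 -0.02 -0.05]
turn units [ 0.004  0.004 -0.003] shift units after turn [ 0.04 -0.02 -0.05]
```

>>> arm_command --targets '[0, 0, 0, 0.1, 0, 0, 0.3, 0, 0, 0, 0.05, 0, 0, 0.3, 0, 0, 0, 0, 0, 0, 0.7, 0, 0, 0, 0, 0, 0, 0.7, 0, 0, 0, 0, 0, 0, 0.7, 0, 0, 0, 0, 0, 0, 0.8, 0, 0, 0, -0.5, 0, 0, 0.8, 0, 0, 0, -1, 0, 0, 1, 0, 0, 0, -1, 0, 0, 1, 0, 0, 0, -1, 0, 0, 1]'

```text
time: 10.43
ee_pos: [0.5544, 0.0538, 0.1308]
eef_rot: [0.074, 0.704, -0.075, 0.702]
ft_force: [0.7, -0.6, 0.4]
width: 0.0816
```

>>> arm_command --targets '[0, 0, 0, -1, 0, 0, 1, 0, 0, 0, -1, 0, 0, 1, 0, 0, 0, -1, 0, 0, 1, 0, 0, 0, -1, 0, 0, 1, 0, 0, 0, -0.5, 0, 0, 1, 0, 0, 0, 0, 0, 0, 1]'

```text
time: 10.93
ee_pos: [0.5549, 0.0563, 0.259]
eef_rot: [0.074, 0.701, -0.073, 0.705]
ft_force: [0.0, 0.3, -0.6]
width: 0.0872
```

```bash
python3 - <<'E'
from h import *
bands("w5","green",z=.045);go((.39,.33,.25),-9)
im=camera("scene");cv2.imwrite("pics/s5.png",im[:,:,::-1])
E
```

```text
green (np.int32(623), [252.0, 128.4], [235, 119, 35, 20]) [0.5115 0.0644 0.045 ]
green (np.int32(370), [248.3, 206.4], [236, 197, 32, 19]) [0.6092 0.0387 0.045 ]
mid [0.5603 0.0516 0.045 ] axis deg 165.25 len 0.1010
t 10.98 pos [0.5547 0.0563 0.258 ] yawY 78.08 width 0.0868 F [ 0.7  0.5 -0.2] tilt 0.31 q [ 0.78  0.4  -1.21  1.58  0.38  1.41  0.9 ]
shift units now [ 0.29  9.35 -8.71]
turn units [ 1.935  0.004 -0.007] shift units after turn [ 0.32 -8.22 -9.78]
```

View pics/w5.png

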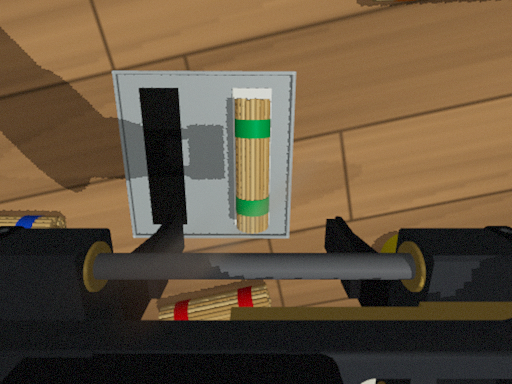

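View pics/s5.png

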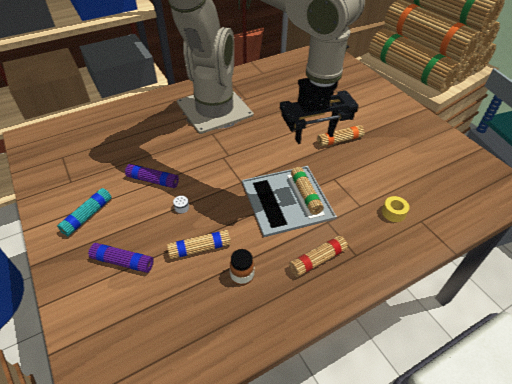

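```bash
cat >> h.py <<'E'
def tray(pic,s,blackbox):
    im=cv2.imread(pic)[:,:,::-1].copy()
    m=hsvmask(im,(0,0,0),(180,255,45));r=np.zeros_like(m);x0,y0,x1,y1=blackbox;r[y0:y1,x0:x1]=255;m&=r
    cs,_=cv2.findContours(m,cv2.RETR_EXTERNAL,cv2.CHAIN_APPROX_NONE);c=max(cs,key=cv2.contourArea)[:,0,:].astype(float)
    W=cast("wrist",c,.009,s)[:,:2]*1000
    print("black",c.min(0),c.max(0),np.round(sum(map(list,map(np.ravel,cv2.minAreaRect(W.astype(np.float32)))),[]),1))
E
python3 - <<'E'
from h import *
s,R=st();tray("pics/w5.png",s,(130,80,195,230))
im=cv2.imread("pics/w5.png");cv2.imwrite("pics/c5.png",cv2.resize(im[60:250,100:310],None,fx=3.8,fy=3.1))
C=cast("wrist",[(113,72),(296,72),(289,238),(135,238)],.012,s)*1000;print(C.round(1),C.mean(0))
E
```

```text
t 11.03 pos [0.5542 0.0559 0.2563] yawY 78.07 width 0.0871 F [ 0.1 -0.4 -1.5] tilt 0.20 q [ 0.78  0.41 -1.21  1.59  0.38  1.41  0.9 ]
black [139.  88.] [186. 229.] [535.1 -64.2  49.5 196.5  78. ]
[[ 409.8  -91.9   12. ]
 [ 456.7  131.2   12. ]
 [ 679.9   83.4   12. ]
 [ 633.2 -138.6   12. ]] [544.88850032  -3.98873246  12.        ]
```

View pics/c5.png

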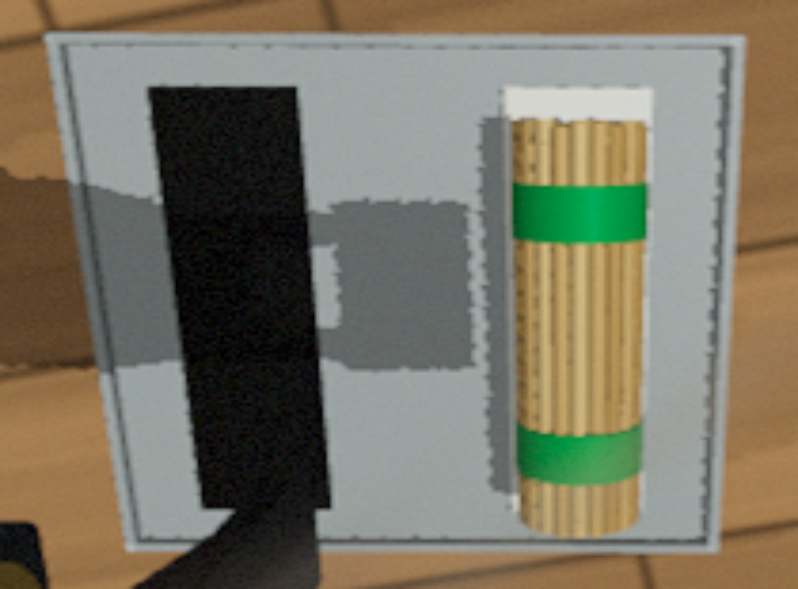

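>>> arm_command --targets '[0.15, 0, 0, 0, 0, 0, 1, 0.15, 0, 0, 0, 0, 0, 1, 0.15, 0, 0, 0, 0, 0, 1, 0.15, 0, 0, 0, 0, 0, 1, 0.15, 0, 0, 0, 0, 0, 1, 0.15, 0, 0, 0, 0, 0, 1, 0.15, 0, 0, 0, 0, 0, 1, 0.15, 0, 0, 0, 0, 0, 1, 0.15, 0, 0, 0, 0, 0, 1, 0.15, 0, 0, 0, 0, 0, 1, 0.15, 0, 0, 0, 0, 0, 1, 0.15, 0, 0, 0, 0, 0, 1]'

```text
time: 12.03
ee_pos: [0.5463, 0.0533, 0.2396]
eef_rot: [-0.522, -0.476, 0.533, -0.466]
ft_force: [0.1, 0.3, -0.7]
width: 0.087
```

```bash
python3 - <<'E'
from h import *
go((.40,.28,.25),-9)
E
```

```text
t 12.03 pos [0.5463 0.0533 0.2396] yawY -6.51 width 0.0870 F [ 0.1  0.3 -0.7] tilt 1.23 q [ 0.6   0.31 -0.93  1.62  0.24  1.36 -0.48]
shift units now [-0.29 -6.85 -8.34]
turn units [0.055 0.003 0.027] shift units after turn [-0.42 -7.2  -8.04]
```

>>> arm_command --targets '[0.05, 0, 0.027, 0, -0.8, -0.9, 1, 0, 0, 0, 0, -0.9, -1, 1, 0, 0, 0, -0.1, -0.9, -1, 1, 0, 0, 0, -0.1, -0.9, -1, 1, 0, 0, 0, -0.1, -0.9, -1, 1, 0, 0, 0, -0.1, -0.9, -1, 1, 0, 0, 0, 0, -0.9, -1, 1, 0, 0, 0, 0, -0.9, -1, 1, 0, 0, 0, 0, -0.4, -0.4, 1, 0, 0, 0, 0, 0, 0, 1]'

```text
time: 12.87
ee_pos: [0.3819, 0.2915, 0.2369]
eef_rot: [-0.534, -0.457, 0.548, -0.453]
ft_force: [-0.2, -0.5, -0.0]
width: 0.0869
```

```bash
sed -i 's/"orange":((5,190,150)/"orange":((5,180,110)/' h.py; python3 - <<'E'
from h import *
st();bands("w6","orange")
E
```

```text
t 12.87 pos [0.3819 0.2915 0.2369] yawY -9.84 width 0.0869 F [-0.2 -0.5 -0. ] tilt 1.15 q [ 0.32  0.15 -1.13  1.78  0.13  1.32 -1.01]
```

View pics/w6.png

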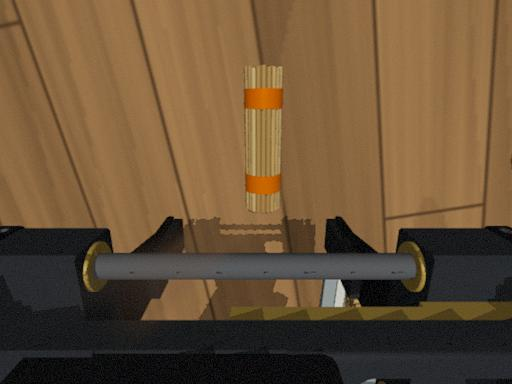

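```bash
python3 - <<'E'
import h
from h import *
im=cv2.cvtColor(cv2.imread("pics/w6.png"),cv2.COLOR_BGR2RGB)
hs=cv2.cvtColor(im,cv2.COLOR_RGB2HSV);print(hs[98,250:280:8],hs[182,250:280:8],hs[180,320],hs[130,262])
E
sed -i 's/"orange":((5,180,110),(13/"orange":((5,215,110),(14/' h.py; grep -n BAND= h.py; python3 - <<'E'
from h import *
bands("w6","orange",amin=60);go((.39,.33,.1),-9)
E
```

```text
[[ 14 255 178]
 [ 15 255 199]
 [ 15 255 202]
 [ 14 255 189]] [[ 14 255 173]
 [ 15 255 197]
 [ 15 255 203]
 [ 15 255 183]] [ 17 143 134] [ 19 144 161]
23:BAND={"green":((60,130,60),(80,255,255)),"orange":((5,215,110),(14,255,255)),"blue":((108,150,60),(122,255,255)),"red":((0,180,90),(4,255,255))}
orange (np.int32(134), [247.5, 96.7], [244, 88, 13, 20]) [0.3863 0.372  0.036 ]
orange (np.int32(112), [277.9, 96.5], [273, 88, 9, 19]) [0.4201 0.3663 0.036 ]
orange (np.int32(97), [248.3, 182.4], [245, 173, 11, 19]) [0.3694 0.2725 0.036 ]
mid [0.4032 0.3692 0.036 ] axis deg 170.52 len 0.0343
t 12.97 pos [0.384  0.289  0.2369] yawY -10.02 width 0.0871 F [ 0.4 -0.   0.9] tilt 1.15 q [ 0.32  0.15 -1.12  1.78  0.13  1.32 -1.01]
shift units now [ 5.46  0.04 -1.72]
turn units [-0.023  0.014  0.021] shift units after turn [ 5.48 -0.02 -1.66]
```

```bash
sed -i 's/(14,255,255)),"blue"/(18,255,255)),"blue"/' h.py; python3 - <<'E'
from h import *
s=read_state();im=cv2.cvtColor(cv2.imread("pics/w6.png"),cv2.COLOR_BGR2RGB)
P=[cast("wrist",b[1],.036,s)[0] for b in blobs(hsvmask(im,*BAND["orange"]),100)]
print(np.round(P,4));m=(P[0]+P[1])/2;d=P[0]-P[1];a=np.degrees(np.arctan2(d[1],d[0]));print(m,a,np.linalg.norm(d))
go((m[0],m[1],.09),a-90)
E
```

```text
[[0.4045 0.3672 0.036 ]
 [0.3873 0.2669 0.036 ]]
[0.39590422 0.31705585 0.036     ] 80.23014474437467 0.10169872907860245
t 12.97 pos [0.384  0.289  0.2369] yawY -10.02 width 0.0871 F [ 0.4 -0.   0.9] tilt 1.15 q [ 0.32  0.15 -1.12  1.78  0.13  1.32 -1.01]
shift units now [ 5.86  0.37 -1.25]
turn units [-0.006  0.014  0.021] shift units after turn [ 5.88  0.28 -1.19]
```

>>> arm_command --targets '[-0.006, 0.014, 0.021, 0.6, 0.1, -0.4, 1, 0, 0, 0, 1, 0.1, -0.4, 1, 0, 0, 0, 1, 0.1, -0.4, 1, 0, 0, 0, 1, 0, 0, 1, 0, 0, 0, 1, 0, 0, 1, 0, 0, 0, 0.8, 0, 0, 1, 0, 0, 0, 0.2, 0, 0, 1]'

```text
time: 13.55
ee_pos: [0.4062, 0.3059, 0.0874]
eef_rot: [-0.544, -0.449, 0.546, -0.452]
ft_force: [0.4, -0.8, 0.3]
width: 0.0868
```

```bash
python3 - <<'E'
from h import *
go((.3959,.317,.030),-9.8)
E
```

```text
t 13.55 pos [0.4062 0.3059 0.0874] yawY -10.78 width 0.0868 F [ 0.4 -0.8  0.3] tilt 0.31 q [ 0.13  0.41 -1.01  1.9   0.41  1.05 -1.23]
shift units now [ 2.3  -0.49 -0.37]
turn units [-0.022  0.007 -0.002] shift units after turn [ 2.3  -0.48 -0.37]
```

>>> arm_command --targets '[-0.022, 0.007, -0.002, 0.3, -0.45, -0.37, 1, 0, 0, 0, 0.8, 0, 0, 1, 0, 0, 0, 0.7, 0, 0, 1, 0, 0, 0, 0.4, 0, 0, 1, 0, 0, 0, 0.1, 0, 0, 1]'

```text
time: 13.97
ee_pos: [0.3987, 0.3152, 0.0275]
eef_rot: [-0.542, -0.455, 0.542, -0.454]
ft_force: [-0.8, -0.5, -0.6]
width: 0.0869
```

```bash
python3 - <<'E'
from h import *
go((.3959,.317,.030),-9.8);wpic("w7")
E
```

```text
t 13.97 pos [0.3987 0.3152 0.0275] yawY -10.03 width 0.0869 F [-0.8 -0.5 -0.6] tilt 0.05 q [ 0.05  0.51 -0.95  1.94  0.5   0.95 -1.31]
shift units now [-0.1  -0.12 -0.05]
turn units [-0.005 -0.001  0.001] shift units after turn [-0.1  -0.12 -0.05]
```

View pics/w7.png

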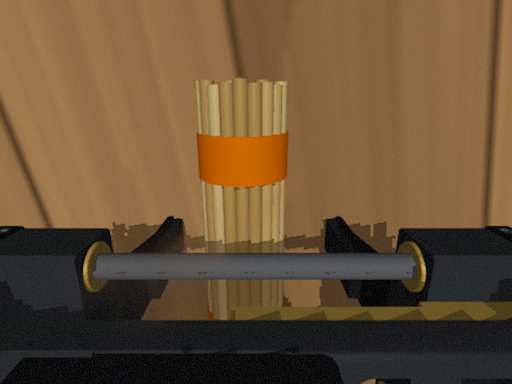

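Orange is between the jaws (band centre at column ~243, row 157). Nudge and grip.

>>> arm_command --targets '[0, 0, 0, -0.1, -0.15, 0, 0.9, 0, 0, 0, 0, 0, 0, 0.3, 0, 0, 0, 0, 0, 0, 0.3, 0, 0, 0, 0, 0, 0, 0.3, 0, 0, 0, 0, 0, 0, 0.3, 0, 0, 0, 0, 0, 0, 0.3, 0, 0, 0, 0, 0, 0, 0.3, 0, 0, 0, 0, 0, 0, 0.3, 0, 0, 0, 0, 0, 0, 0.3, 0, 0, 0, 0, 0, 0, 0.3]' --newtons 25

```text
time: 14.85
ee_pos: [0.3968, 0.3177, 0.0351]
eef_rot: [0.544, 0.454, -0.54, 0.454]
ft_force: [-1.5, 0.1, 0.4]
width: 0.0438
```

```bash
python3 - <<'E'
from h import *
go((.3959,.317,.2),-9.8)
E
```

```text
t 14.85 pos [0.3968 0.3177 0.0351] yawY -10.05 width 0.0438 F [-1.5  0.1  0.4] tilt 0.35 q [ 0.06  0.49 -0.96  1.94  0.49  0.96 -1.31]
shift units now [-6.59 -0.    0.  ]
turn units [-0.006 -0.006 -0.005] shift units after turn [-6.59 -0.03  0.03]
```

>>> arm_command --targets '[0, 0, 0, -0.5, 0, 0, 0.3, 0, 0, 0, -1, 0, 0, 0.3, 0, 0, 0, -1, 0, 0, 0.3, 0, 0, 0, -1, 0, 0, 0.3, 0, 0, 0, -1, 0, 0, 0.3, 0, 0, 0, -1, 0, 0, 0.3, 0, 0, 0, -1, 0, 0, 0.3, 0, 0, 0, -1, 0, 0, 0.3]'

```text
time: 15.52
ee_pos: [0.3912, 0.3155, 0.2299]
eef_rot: [-0.539, -0.457, 0.543, -0.455]
ft_force: [0.7, 1.0, -0.6]
width: 0.0435
```

>>> arm_command --targets '[-0.15, 0, 0, 0, 0, 0, 0.3, -0.15, 0, 0, 0, 0, 0, 0.3, -0.15, 0, 0, 0, 0, 0, 0.3, -0.15, 0, 0, 0, 0, 0, 0.3, -0.15, 0, 0, 0, 0, 0, 0.3, -0.15, 0, 0, 0, 0, 0, 0.3, -0.15, 0, 0, 0, 0, 0, 0.3, -0.15, 0, 0, 0, 0, 0, 0.3, -0.15, 0, 0, 0, 0, 0, 0.3, -0.15, 0, 0, 0, 0, 0, 0.3, -0.15, 0, 0, 0, 0, 0, 0.3, -0.15, 0, 0, 0, 0, 0, 0.3]'

```text
time: 16.52
ee_pos: [0.3884, 0.3186, 0.2457]
eef_rot: [0.09, 0.699, -0.09, 0.704]
ft_force: [-0.3, 0.5, -1.1]
width: 0.0438
```

```bash
python3 - <<'E'
from h import *
go((.5326,-.0627,.2),78)
E
```

```text
t 16.52 pos [0.3884 0.3186 0.2457] yawY 75.32 width 0.0438 F [-0.3  0.5 -1.1] tilt 0.38 q [ 0.43  0.33 -1.4   1.73  0.34  1.36  0.28]
shift units now [  1.88 -13.29   9.43]
turn units [-0.06   0.009 -0.001] shift units after turn [  1.83 -13.72   8.81]
```

>>> arm_command --targets '[0, 0, 0, 0, 0, 0.6, 0.3, 0, 0, 0, 0, -0.2, 0.8, 0.3, 0, 0, 0, 0, -0.4, 0.8, 0.3]'

```text
time: 16.77
ee_pos: [0.4362, 0.2924, 0.2484]
eef_rot: [0.086, 0.699, -0.086, 0.705]
ft_force: [0.1, 0.6, -0.6]
width: 0.044
```

```bash
python3 - <<'E'
from h import *
go((.5326,-.0627,.2),78)
E
```

```text
t 16.77 pos [0.4362 0.2924 0.2484] yawY 76.00 width 0.0440 F [ 0.1  0.6 -0.6] tilt 0.46 q [ 0.44  0.39 -1.35  1.67  0.39  1.39  0.35]
shift units now [  1.99 -12.85   7.16]
turn units [-0.044  0.01  -0.   ] shift units after turn [  1.93 -13.09   6.72]
```

Moving outward brings joint 3 back. Continue.

>>> arm_command --targets '[0, 0, 0, 0, -0.5, 1, 0.3, 0, 0, 0, 0, -0.9, 0.8, 0.3, 0, 0, 0, 0, -1, 0.8, 0.3, 0, 0, 0, 0, -1, 0.7, 0.3, 0, 0, 0, 0, -1, 0.5, 0.3, 0, 0, 0, 0, -1, 0.5, 0.3]'

```text
time: 17.27
ee_pos: [0.5132, 0.1288, 0.2522]
eef_rot: [0.091, 0.698, -0.09, 0.704]
ft_force: [1.1, 0.1, -2.0]
width: 0.0437
```

```bash
python3 - <<'E'
from h import *
go((.5326,-.0627,.2),78)
E
```

```text
t 17.27 pos [0.5132 0.1288 0.2522] yawY 75.33 width 0.0437 F [ 1.1  0.1 -2. ] tilt 0.48 q [ 0.78  0.4  -1.36  1.66  0.4   1.4   0.69]
shift units now [ 2.09 -7.22  2.67]
turn units [-0.059  0.01  -0.003] shift units after turn [ 2.09 -7.33  2.35]
```

>>> arm_command --targets '[-0.03, 0, 0, 0.6, -0.7, 0.5, 0.3, -0.03, 0, 0, 0.6, -1, 0.5, 0.3, 0, 0, 0, 0.6, -1, 0.4, 0.3]'

```text
time: 17.52
ee_pos: [0.5356, 0.0488, 0.2105]
eef_rot: [0.077, 0.698, -0.077, 0.708]
ft_force: [0.1, 0.3, -2.1]
width: 0.0437
```

```bash
python3 - <<'E'
from h import *
go((.5326,-.0627,.17),78)
E
```

```text
t 17.52 pos [0.5356 0.0488 0.2105] yawY 77.50 width 0.0437 F [ 0.1  0.3 -2.1] tilt 0.80 q [ 0.89  0.45 -1.32  1.7   0.46  1.33  0.84]
shift units now [ 1.62 -4.38  0.82]
turn units [-0.011  0.017 -0.003] shift units after turn [ 1.62 -4.39  0.81]
```

>>> arm_command --targets '[0, 0.017, -0.003, 0.4, -0.8, 0.2, 0.3, 0, 0, 0, 0.4, -1, 0.2, 0.3, 0, 0, 0, 0.4, -1, 0.2, 0.3, 0, 0, 0, 0.3, -0.7, 0.2, 0.3, 0, 0, 0, 0, 0, 0, 0.3]'

```text
time: 17.93
ee_pos: [0.5363, -0.0569, 0.1696]
eef_rot: [0.084, 0.704, -0.087, 0.7]
ft_force: [-0.6, -0.4, -1.4]
width: 0.0437
```

```bash
python3 - <<'E'
from h import *
go((.5326,-.0627,.17),78); bands("w8","orange")
s,R=st()
im=cv2.cvtColor(cv2.imread("pics/w8.png"),cv2.COLOR_BGR2RGB)
for B in blobs(hsvmask(im,*BAND["orange"]),500):
    b=cast("wrist",B[1],s["ee_pos"][2]-.0131+.014,s)[0];print("band rel tool mm",(R.T@(b-s["ee_pos"])*1000).round(1))
E
```

```text
t 17.93 pos [ 0.5363 -0.0569  0.1696] yawY 76.10 width 0.0437 F [-0.6 -0.4 -1.4] tilt 0.33 q [ 1.03  0.51 -1.27  1.73  0.51  1.29  0.97]
shift units now [-0.01 -0.26 -0.09]
turn units [-0.042 -0.006  0.005] shift units after turn [-0.01 -0.26 -0.1 ]
orange (np.int32(3726), [253.2, 160.4], [211, 135, 86, 51]) [ 0.5142 -0.0516  0.036 ]
t 17.98 pos [ 0.5365 -0.0551  0.1704] yawY 76.17 width 0.0441 F [ 0.2 -0.7 -1.4] tilt 0.28 q [ 1.03  0.51 -1.27  1.73  0.51  1.29  0.97]
band rel tool mm [ -0.7   0.8 -49.4]
```

View pics/w8.png

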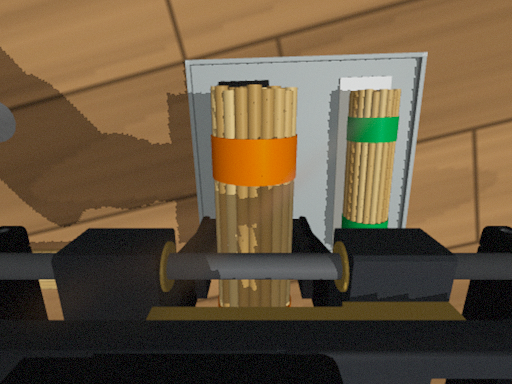

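>>> arm_command --targets '[-0.042, -0.006, 0.005, 0.5, -0.25, -0.12, 0.3, 0, 0, 0, 1, 0, 0, 0.3, 0, 0, 0, 1, 0, 0, 0.3, 0, 0, 0, 1, 0, 0, 0.3, 0, 0, 0, 0.8, 0, 0, 0.3, 0, 0, 0, 0.2, 0, 0, 0.3, 0, 0, 0, 0, 0, 0, 0.3]'

```text
time: 18.57
ee_pos: [0.5362, -0.0578, 0.0593]
eef_rot: [0.077, 0.701, -0.076, 0.705]
ft_force: [-0.3, 0.2, -0.3]
width: 0.0437
```

```bash
python3 - <<'E'
from h import *
go((.532,-.0626,.0441),78)
E
```

```text
t 18.57 pos [ 0.5362 -0.0578  0.0593] yawY 77.60 width 0.0437 F [-0.3  0.2 -0.3] tilt 0.41 q [ 0.95  0.63 -1.15  1.84  0.65  1.1   0.91]
shift units now [ 0.61 -0.22 -0.13]
turn units [-0.009  0.009 -0.003] shift units after turn [ 0.61 -0.22 -0.12]
```

>>> arm_command --targets '[-0.009, 0.009, -0.003, 0.25, -0.22, -0.13, 0.3, 0, 0, 0, 0.25, 0, 0, 0.3, 0, 0, 0, 0.15, 0, 0, 0.3, 0, 0, 0, 0, 0, 0, 0.3]'

```text
time: 18.9
ee_pos: [0.5338, -0.0622, 0.0456]
eef_rot: [0.074, 0.702, -0.074, 0.704]
ft_force: [0.0, -0.2, -0.7]
width: 0.0439
```

```bash
python3 - <<'E'
from h import *
go((.532,-.0626,.0441),78)
E
```

```text
t 18.90 pos [ 0.5338 -0.0622  0.0456] yawY 78.00 width 0.0439 F [ 0.  -0.2 -0.7] tilt 0.18 q [ 0.94  0.64 -1.14  1.85  0.67  1.08  0.91]
shift units now [ 0.06 -0.03 -0.07]
turn units [0.    0.004 0.   ] shift units after turn [ 0.06 -0.03 -0.07]
```

>>> arm_command --targets '[0, 0, 0, 0.1, 0, -0.05, 0.3, 0, 0, 0, 0.1, 0, 0, 0.3, 0, 0, 0, 0, 0, 0, 0.7, 0, 0, 0, 0, 0, 0, 0.7, 0, 0, 0, 0, 0, 0, 0.7, 0, 0, 0, 0, 0, 0, 0.8, 0, 0, 0, -0.5, 0, 0, 0.8, 0, 0, 0, -1, 0, 0, 0.8, 0, 0, 0, -1, 0, 0, 1, 0, 0, 0, -1, 0, 0, 1]'

```text
time: 19.73
ee_pos: [0.5312, -0.0613, 0.1335]
eef_rot: [0.073, 0.703, -0.074, 0.703]
ft_force: [0.5, 0.4, -0.4]
width: 0.0758
```

>>> arm_command --targets '[0, 0, 0, -1, 0, 0, 1, 0, 0, 0, -1, 0, 0, 1, 0, 0, 0, -1, 0, 0, 1, 0, 0, 0, -0.5, 0, 0, 1, 0, 0, 0, 0, 0, 0, 1]'

```text
time: 20.15
ee_pos: [0.5321, -0.0591, 0.2333]
eef_rot: [0.072, 0.701, -0.074, 0.706]
ft_force: [0.4, 0.2, -1.1]
width: 0.0871
```

```bash
python3 - <<'E'
from h import *
bands("w9","orange",z=.045);bands("w9","green",z=.045);go((.40,-.27,.25),-12)
E
```

```text
orange (np.int32(737), [252.0, 127.5], [234, 118, 37, 21]) [ 0.4854 -0.0508  0.045 ]
orange (np.int32(207), [242.6, 209.6], [235, 202, 21, 17]) [ 0.5797 -0.0824  0.045 ]
mid [ 0.5325 -0.0666  0.045 ] axis deg 161.46 len 0.0994
green (np.int32(689), [356.1, 129.1], [335, 119, 41, 22]) [0.5104 0.0629 0.045 ]
green (np.int32(533), [346.7, 213.2], [328, 202, 37, 23]) [0.6093 0.0412 0.045 ]
mid [0.5599 0.052  0.045 ] axis deg 167.59 len 0.1012
t 20.25 pos [ 0.5312 -0.0594  0.2306] yawY 78.16 width 0.0869 F [-0.1  0.2  0.6] tilt 0.26 q [ 1.11  0.44 -1.34  1.68  0.44  1.38  1.06]
shift units now [-0.78 -9.32 -3.41]
turn units [ 2.004  0.006 -0.003] shift units after turn [-0.78 -3.38  9.33]
```

View pics/w9.png

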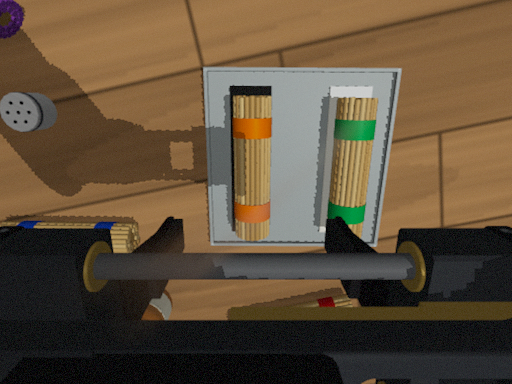

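>>> arm_command --targets '[0.15, 0, 0, 0, 0, 0, 1, 0.15, 0, 0, 0, 0, 0, 1, 0.15, 0, 0, 0, 0, 0, 1, 0.15, 0, 0, 0, 0, 0, 1, 0.15, 0, 0, 0, 0, 0, 1, 0.15, 0, 0, 0, 0, 0, 1, 0.15, 0, 0, 0, 0, 0, 1, 0.15, 0, 0, 0, 0, 0, 1, 0.15, 0, 0, 0, 0, 0, 1, 0.15, 0, 0, 0, 0, 0, 1, 0.15, 0, 0, 0, 0, 0, 1, 0.15, 0, 0, 0, 0, 0, 1]'

```text
time: 21.25
ee_pos: [0.5213, -0.0614, 0.21]
eef_rot: [-0.522, -0.477, 0.533, -0.464]
ft_force: [0.9, -0.1, -0.8]
width: 0.0869
```

```bash
python3 - <<'E'
from h import *
go((.415,-.305,.22),-12)
E
```

```text
t 21.25 pos [ 0.5213 -0.0614  0.21  ] yawY -6.53 width 0.0869 F [ 0.9 -0.1 -0.8] tilt 1.41 q [ 0.92  0.31 -1.04  1.71  0.27  1.3  -0.29]
shift units now [-0.34 -3.13 10.16]
turn units [ 0.121 -0.     0.031] shift units after turn [-0.4  -2.14 10.41]
```

>>> arm_command --targets '[0.12, 0, 0.031, 0, -0.2, 0.5, 1, 0, 0, 0, 0, -0.2, 1, 1, 0, 0, 0, -0.1, -0.2, 1, 1, 0, 0, 0, -0.1, -0.2, 1, 1, 0, 0, 0, -0.1, -0.2, 1, 1, 0, 0, 0, -0.1, -0.2, 1, 1, 0, 0, 0, -0.1, -0.2, 1, 1, 0, 0, 0, -0.1, -0.2, 1, 1, 0, 0, 0, 0, -0.2, 1, 1, 0, 0, 0, 0, -0.2, 0.9, 1, 0, 0, 0, 0, -0.1, 0.6, 1, 0, 0, 0, 0, 0, 0, 1]'

```text
time: 22.25
ee_pos: [0.4001, -0.3024, 0.2046]
eef_rot: [-0.549, -0.452, 0.556, -0.432]
ft_force: [0.6, -0.8, -1.0]
width: 0.0868
```

```bash
python3 - <<'E'
from h import *
go((.415,-.305,.22),-12);wpic("w10")
E
```

```text
t 22.25 pos [ 0.4001 -0.3024  0.2046] yawY -12.68 width 0.0868 F [ 0.6 -0.8 -1. ] tilt 1.71 q [ 1.36  0.21 -0.89  1.77  0.17  1.27  0.21]
shift units now [-0.63  0.59 -0.04]
turn units [-0.015 -0.013  0.036] shift units after turn [-0.62  0.6  -0.02]
```

View pics/w10.png

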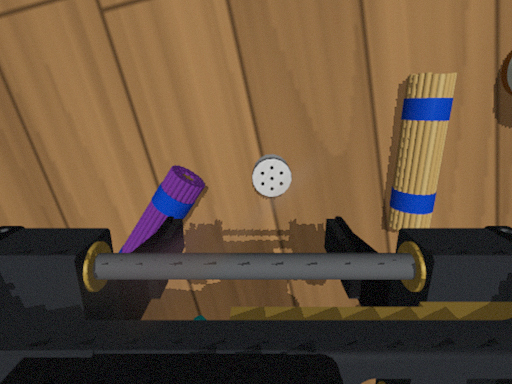

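```bash
python3 - <<'E'
from h import *
s,R=st();im=cv2.cvtColor(cv2.imread("pics/w10.png"),cv2.COLOR_BGR2RGB)
m=hsvmask(im,(0,0,110),(180,60,255));r=np.zeros_like(m);r[145:210,240:305]=255;m&=r
cs,_=cv2.findContours(m,cv2.RETR_EXTERNAL,cv2.CHAIN_APPROX_NONE);c=max(cs,key=cv2.contourArea)
e=cv2.fitEllipse(c);print(e,cast("wrist",e[0],.034,s))
for b in blobs(hsvmask(im,*BAND["blue"]),200): print(b,cast("wrist",b[1],.036,s))
t=cast("wrist",e[0],.034,s)[0]
go((t[0],t[1],.09),-12)
E
```

```text
t 22.30 pos [ 0.4007 -0.3009  0.2044] yawY -12.62 width 0.0871 F [-0.4 -1.1 -0. ] tilt 1.74 q [ 1.36  0.21 -0.89  1.78  0.16  1.27  0.21]
((271.4019470214844, 176.05599975585938), (38.55913162231445, 40.78712463378906), 4.602663993835449) [[ 0.4153535 -0.3037968  0.034    ]]
(np.int32(1030), [426.9, 108.7], [402, 98, 51, 23]) [[ 0.58503792 -0.26738089  0.036     ]]
(np.int32(675), [169.5, 204.8], [152, 185, 42, 34]) [[ 0.29422549 -0.31189031  0.036     ]]
(np.int32(794), [411.8, 202.3], [390, 188, 46, 26]) [[ 0.56269421 -0.36609175  0.036     ]]
t 22.30 pos [ 0.4007 -0.3009  0.2044] yawY -12.62 width 0.0871 F [-0.4 -1.1 -0. ] tilt 1.74 q [ 1.36  0.21 -0.89  1.78  0.16  1.27  0.21]
shift units now [4.56 0.73 0.03]
turn units [-0.014 -0.014  0.036] shift units after turn [ 4.58  0.6  -0.01]
```

>>> arm_command --targets '[-0.014, -0.014, 0.036, 0.5, 0.3, 0, 0.85, 0, 0, 0, 1, 0.3, 0, 0.85, 0, 0, 0, 1, 0, 0, 0.85, 0, 0, 0, 1, 0, 0, 0.85, 0, 0, 0, 0.7, 0, 0, 0.85, 0, 0, 0, 0.3, 0, 0, 0.85, 0, 0, 0, 0, 0, 0, 0.85]'

```text
time: 22.88
ee_pos: [0.4173, -0.2941, 0.0829]
eef_rot: [0.548, 0.449, -0.547, 0.445]
ft_force: [0.2, 0.1, -0.6]
width: 0.0742
```

```bash
python3 - <<'E'
from h import *
go((.4154,-.3038,.030),-12)
E
```

```text
t 22.88 pos [ 0.4173 -0.2941  0.0829] yawY -11.51 width 0.0742 F [ 0.2  0.1 -0.6] tilt 0.33 q [ 1.27  0.37 -0.85  1.9   0.32  1.02  0.08]
shift units now [2.11 0.01 0.41]
turn units [ 0.011 -0.007  0.003] shift units after turn [2.12 0.01 0.4 ]
```

>>> arm_command --targets '[0.011, -0.007, 0.003, 0.1, 0, 0.4, 0.85, 0, 0, 0, 0.6, 0, 0, 0.85, 0, 0, 0, 0.7, 0, 0, 0.85, 0, 0, 0, 0.4, 0, 0, 0.85, 0, 0, 0, 0.2, 0, 0, 0.85]'

```text
time: 23.3
ee_pos: [0.4183, -0.3063, 0.0354]
eef_rot: [-0.55, -0.442, 0.55, -0.448]
ft_force: [0.8, 0.1, 0.0]
width: 0.0742
```

```bash
python3 - <<'E'
from h import *
go((.4154,-.3038,.030),-12);wpic("w11")
E
```

```text
t 23.30 pos [ 0.4183 -0.3063  0.0354] yawY -12.02 width 0.0742 F [0.8 0.1 0. ] tilt 0.45 q [ 1.23  0.45 -0.8   1.92  0.4   0.93  0.03]
shift units now [ 0.22 -0.13 -0.08]
turn units [-0.     0.006 -0.008] shift units after turn [ 0.22 -0.13 -0.07]
```

View pics/w11.png

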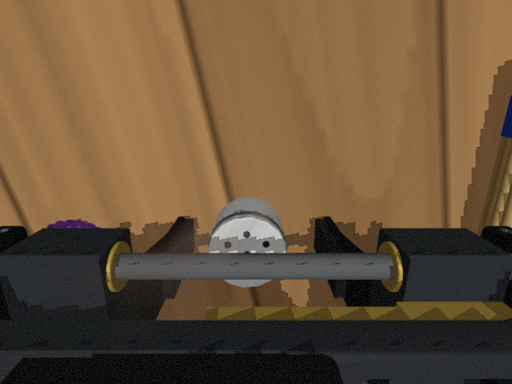

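>>> arm_command --targets '[0, 0, 0, 0.15, -0.13, -0.08, 0.85, 0, 0, 0, 0.12, 0, 0, 0.7, 0, 0, 0, 0.03, 0, 0, 0.4, 0, 0, 0, 0.03, 0, 0, 0.3, 0, 0, 0, 0.03, 0, 0, 0.3, 0, 0, 0, 0.03, 0, 0, 0.3, 0, 0, 0, 0.03, 0, 0, 0.3, 0, 0, 0, 0.02, 0, 0, 0.3, 0, 0, 0, 0, 0, 0, 0.3]' --newtons 20

```text
time: 24.1
ee_pos: [0.4164, -0.3048, 0.0271]
eef_rot: [-0.549, -0.441, 0.55, -0.449]
ft_force: [0.3, 0.0, -0.8]
width: 0.0437
```

```bash
python3 - <<'E'
from h import *
go((.4154,-.3038,.2),-12)
E
```

```text
t 24.10 pos [ 0.4164 -0.3048  0.0271] yawY -12.06 width 0.0437 F [ 0.3  0.  -0.8] tilt 0.65 q [ 1.23  0.45 -0.79  1.93  0.41  0.91  0.02]
shift units now [-6.92  0.01  0.02]
turn units [-0.001  0.01  -0.01 ] shift units after turn [-6.92 -0.05 -0.03]
```

>>> arm_command --targets '[0, 0, 0, -0.5, 0, 0, 0.3, 0, 0, 0, -1, 0, 0, 0.3, 0, 0, 0, -1, 0, 0, 0.3, 0, 0, 0, -1, 0, 0, 0.3, 0, 0, 0, -1, 0, 0, 0.3, 0, 0, 0, -1, 0, 0, 0.3, 0, 0, 0, -0.4, 0, 0, 0.3]'

```text
time: 24.68
ee_pos: [0.4144, -0.3007, 0.1823]
eef_rot: [-0.549, -0.444, 0.549, -0.448]
ft_force: [0.0, 0.1, -0.4]
width: 0.0434
```

```bash
python3 - <<'E'
from h import *
go((.5451,-.004,.18),-12);wpic("w12")
E
```

```text
t 24.68 pos [ 0.4144 -0.3007  0.1823] yawY -11.86 width 0.0434 F [ 0.   0.1 -0.4] tilt 0.30 q [ 1.35  0.23 -0.9   1.8   0.2   1.19  0.18]
shift units now [  0.06   2.68 -12.69]
turn units [ 0.003  0.004 -0.005] shift units after turn [  0.09   2.64 -12.69]
```

View pics/w12.png

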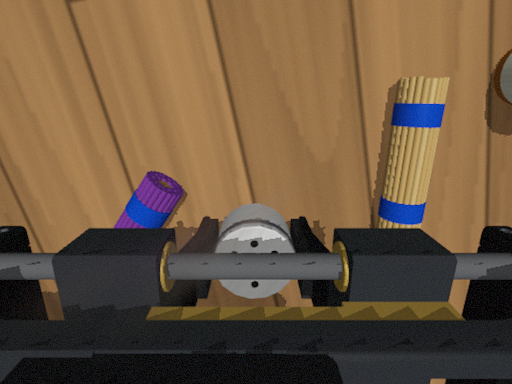

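```bash
python3 - <<'E'
from h import *
s,R=st();w=cast("wrist",(254,263),s["ee_pos"][2]+.0069,s)[0];print((R.T@(w-s["ee_pos"])*1000).round(1))
E
```

```text
t 24.73 pos [ 0.4149 -0.301   0.183 ] yawY -11.87 width 0.0434 F [1.5 0.2 1.6] tilt 0.39 q [ 1.35  0.23 -0.9   1.8   0.2   1.19  0.18]
[-6.9  0.2  3.1]
```

>>> arm_command --targets '[0, 0, 0, -0.1, 0.2, -0.5, 0.3, 0, 0, 0, -0.1, 0.2, -1, 0.3, 0, 0, 0, 0, 0.2, -1, 0.3, 0, 0, 0, 0, 0.2, -1, 0.3, 0, 0, 0, 0, 0.2, -1, 0.3, 0, 0, 0, 0, 0.2, -1, 0.3, 0, 0, 0, 0, 0.2, -1, 0.3, 0, 0, 0, 0, 0.2, -1, 0.3, 0, 0, 0, 0, 0.2, -1, 0.3, 0, 0, 0, 0, 0.2, -1, 0.3]'

```text
time: 25.57
ee_pos: [0.5129, -0.0669, 0.1795]
eef_rot: [-0.549, -0.444, 0.553, -0.443]
ft_force: [-0.0, -0.3, -0.8]
width: 0.0437
```

```bash
python3 - <<'E'
from h import *
go((.5451,-.004,.12),-12)
E
```

```text
t 25.57 pos [ 0.5129 -0.0669  0.1795] yawY -12.35 width 0.0437 F [-0.  -0.3 -0.8] tilt 0.30 q [ 0.93  0.3  -1.02  1.78  0.27  1.22 -0.38]
shift units now [ 2.37  0.73 -2.74]
turn units [-0.008  0.004  0.005] shift units after turn [ 2.38  0.74 -2.73]
```

>>> arm_command --targets '[0, 0, 0, 0.2, 0.2, -0.8, 0.3, 0, 0, 0, 0.4, 0.3, -1, 0.3, 0, 0, 0, 0.6, 0.2, -0.7, 0.3, 0, 0, 0, 0.7, 0, -0.2, 0.3, 0, 0, 0, 0.4, 0, 0, 0.3, 0, 0, 0, 0, 0, 0, 0.3]'

```text
time: 26.07
ee_pos: [0.5431, 0.0133, 0.1142]
eef_rot: [-0.546, -0.451, 0.549, -0.443]
ft_force: [0.5, -0.2, -0.6]
width: 0.0433
```

```bash
python3 - <<'E'
from h import *
go((.5453,-.003,.0331),-12);wpic("w13")
E
```

```text
t 26.07 pos [0.5431 0.0133 0.1142] yawY -11.55 width 0.0433 F [ 0.5 -0.2 -0.6] tilt 0.66 q [ 0.71  0.45 -0.98  1.78  0.4   1.14 -0.61]
shift units now [3.24 0.25 0.63]
turn units [ 0.01  -0.004  0.014] shift units after turn [3.25 0.22 0.62]
```

View pics/w13.png

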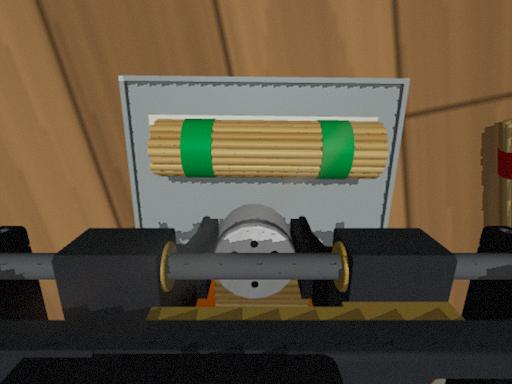

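```bash
python3 - <<'E'
from h import *
s,R=st();C=cast("wrist",[(121,79),(408,81)],.012,s)*1000;d=C[1]-C[0];L=np.linalg.norm(d);d/=L
y=np.array([-d[1],d[0],0]);m=C.mean(0);print(C.round(1),L,np.degrees(np.arctan2(d[1],d[0])),(m-115*y).round(1))
bands("w13","green",z=.045)
E
```

```text
t 26.12 pos [0.5432 0.0132 0.1151] yawY -11.56 width 0.0435 F [-1.   0.  -0.9] tilt 0.64 q [ 0.71  0.45 -0.98  1.78  0.4   1.14 -0.61]
[[457.4 128.5  12. ]
 [681.1  81.3  12. ]] 228.6665545945655 -11.930114041499325 [545.5  -7.6  12. ]
green (np.int32(1728), [196.4, 147.3], [180, 119, 35, 58]) [0.5105 0.0671 0.045 ]
green (np.int32(1725), [336.0, 148.6], [317, 120, 37, 58]) [0.6108 0.0458 0.045 ]
mid [0.5606 0.0564 0.045 ] axis deg 168.03 len 0.1026
```

>>> arm_command --targets '[0.01, -0.004, 0.014, 0.1, 0.2, 0.65, 0.3, 0, 0, 0, 0.8, 0, 0, 0.3, 0, 0, 0, 0.9, 0, 0, 0.3, 0, 0, 0, 0.5, 0, 0, 0.3, 0, 0, 0, 0.1, 0, 0, 0.3, 0, 0, 0, 0, 0, 0, 0.3]'

```text
time: 26.67
ee_pos: [0.549, -0.0146, 0.059]
eef_rot: [0.554, 0.437, -0.551, 0.446]
ft_force: [0.5, -1.6, -0.4]
width: 0.0434
```

```bash
python3 - <<'E'
from h import *
go((.5454,-.0045,.0331),-12)
E
```

```text
t 26.67 pos [ 0.549  -0.0146  0.059 ] yawY -12.72 width 0.0434 F [ 0.5 -1.6 -0.4] tilt 0.74 q [ 0.7   0.52 -0.92  1.83  0.49  1.03 -0.64]
shift units now [ 1.03 -0.24 -0.37]
turn units [-0.016  0.005 -0.016] shift units after turn [ 1.04 -0.22 -0.36]
```

>>> arm_command --targets '[-0.016, 0.005, -0.016, 0.1, -0.2, -0.36, 0.3, 0, 0, 0, 0.4, 0, 0, 0.3, 0, 0, 0, 0.3, 0, 0, 0.3, 0, 0, 0, 0.15, 0, 0, 0.3]'

```text
time: 27.0
ee_pos: [0.5481, -0.0045, 0.0371]
eef_rot: [0.551, 0.444, -0.549, 0.446]
ft_force: [-0.0, 0.2, -1.2]
width: 0.0433
```

```bash
python3 - <<'E'
from h import *
go((.5454,-.0045,.0331),-12)
E
```

```text
t 27.00 pos [ 0.5481 -0.0045  0.0371] yawY -12.02 width 0.0433 F [-0.   0.2 -1.2] tilt 0.22 q [ 0.67  0.55 -0.9   1.84  0.51  1.   -0.66]
shift units now [ 0.16 -0.11  0.02]
turn units [-0.    -0.001 -0.005] shift units after turn [ 0.16 -0.11  0.02]
```

>>> arm_command --targets '[0, 0, 0, 0.1, -0.1, 0, 0.3, 0, 0, 0, 0.1, 0, 0, 0.3, 0, 0, 0, 0.05, 0, 0, 0.3]'

```text
time: 27.25
ee_pos: [0.5453, -0.0032, 0.0319]
eef_rot: [0.55, 0.444, -0.549, 0.446]
ft_force: [-8.3, -2.9, 25.2]
width: 0.0433
```

```bash
python3 - <<'E'
from h import *
go((.5454,-.0045,.0331),-12)
E
```

```text
t 27.25 pos [ 0.5453 -0.0032  0.0319] yawY -11.96 width 0.0433 F [-8.3 -2.9 25.2] tilt 0.18 q [ 0.66  0.55 -0.9   1.85  0.52  0.99 -0.67]
shift units now [-0.05  0.01  0.05]
turn units [ 0.001  0.002 -0.004] shift units after turn [-0.05  0.01  0.05]
```

Contact (25 N). Ease up slightly, release and lift.

>>> arm_command --targets '[0, 0, 0, -0.04, 0, 0, 0.3, 0, 0, 0, 0, 0, 0, 0.6, 0, 0, 0, 0, 0, 0, 0.7, 0, 0, 0, 0, 0, 0, 0.8, 0, 0, 0, 0, 0, 0, 0.8, 0, 0, 0, -0.4, 0, 0, 0.8, 0, 0, 0, -1, 0, 0, 0.8, 0, 0, 0, -1, 0, 0, 1, 0, 0, 0, -1, 0, 0, 1, 0, 0, 0, -1, 0, 0, 1, 0, 0, 0, -1, 0, 0, 1, 0, 0, 0, -1, 0, 0, 1]'

```text
time: 28.25
ee_pos: [0.5413, -0.0016, 0.198]
eef_rot: [-0.547, -0.448, 0.55, -0.445]
ft_force: [-0.2, -0.9, 0.3]
width: 0.086
```

>>> arm_command --targets '[0, 0, 0, -0.5, 0, 0.5, 1, 0, 0, 0, 0, 0, 0.3, 1, 0, 0, 0, 0, 0, 0, 1]'

```text
time: 28.5
ee_pos: [0.5393, -0.0201, 0.2183]
eef_rot: [0.549, 0.446, -0.548, 0.448]
ft_force: [-0.9, 0.3, -1.0]
width: 0.0873
```

```bash
python3 - <<'E'
from h import *
s,R=st();bands("w14","green",z=.045)
im=cv2.cvtColor(cv2.imread("pics/w14.png"),cv2.COLOR_BGR2RGB)
go((.574,-.30,.22),-12.7)
E
```

```text
t 28.50 pos [ 0.5393 -0.0201  0.2183] yawY -11.63 width 0.0873 F [-0.9  0.3 -1. ] tilt 0.16 q [ 0.84  0.32 -1.04  1.69  0.29  1.3  -0.46]
green (np.int32(854), [209.7, 101.1], [199, 81, 23, 43]) [0.5106 0.0658 0.045 ]
green (np.int32(843), [307.2, 101.9], [295, 82, 24, 42]) [0.6104 0.0445 0.045 ]
mid [0.5605 0.0552 0.045 ] axis deg 167.96 len 0.1019
t 28.55 pos [ 0.5393 -0.0195  0.2181] yawY -11.61 width 0.0868 F [0.1 0.5 1. ] tilt 0.15 q [ 0.84  0.32 -1.04  1.69  0.29  1.3  -0.46]
shift units now [-0.07  3.62 10.71]
turn units [ 0.024  0.    -0.003] shift units after turn [-0.08  3.82 10.64]
```

View pics/w14.png

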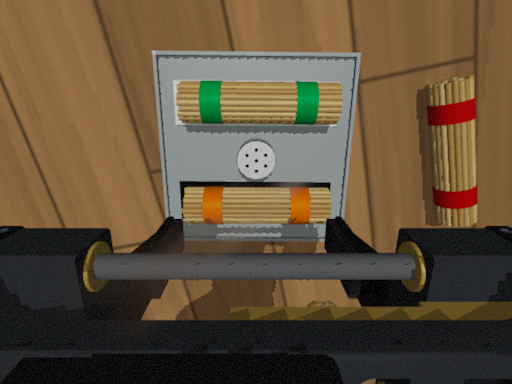

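```bash
python3 - <<'E'
from h import *
s,R=st();im=cv2.cvtColor(cv2.imread("pics/w14.png"),cv2.COLOR_BGR2RGB)
C=cast("wrist",[(153.5,52.5),(360,53.5),(342.5,240),(172,242)],.012,s)*1000;c=C.mean(0);print(C.round(1),"centre",c.round(1))
g=np.gray if 0 else cv2.cvtColor(im,cv2.COLOR_RGB2GRAY)
m=((g>185)*255).astype(np.uint8);r=np.zeros_like(m);r[135:185,232:280]=255;m&=r
cs,_=cv2.findContours(m,cv2.RETR_EXTERNAL,cv2.CHAIN_APPROX_NONE);k=max(cs,key=cv2.contourArea);e=cv2.fitEllipse(k)
t=cast("wrist",e[0],.040,s)[0]*1000;print("tin",e,t.round(1))
a=np.radians(-12);M=np.array([[np.cos(a),np.sin(a)],[-np.sin(a),np.cos(a)]])
print("tin in tray",(M@(t-c)[:2]).round(1))
for col in("green","orange"):
    P=[cast("wrist",b[1],.045,s)[0]*1000 for b in blobs(hsvmask(im,*BAND[col]),300)]
    p=np.mean(P,0);d=P[1]-P[0];print(col,len(P),p.round(1),"in tray",(M@(p-c)[:2]).round(1),np.degrees(np.arctan2(d[1],d[0])))
E
```

```text
t 28.55 pos [ 0.5393 -0.0195  0.2181] yawY -11.61 width 0.0868 F [0.1 0.5 1. ] tilt 0.15 q [ 0.84  0.32 -1.04  1.69  0.29  1.3  -0.46]
[[ 457.9  129.7   12. ]
 [ 681.1   83.1   12. ]
 [ 635.9 -140.1   12. ]
 [ 413.3  -97.    12. ]] centre [547.   -6.1  12. ]
tin ((266.59368896484375, 149.36888122558594), (5.661889553070068, 7.104156970977783), 101.53568267822266) [559.4   4.   40. ]
tin in tray [10.  12.4]
green 2 [560.5  55.9  45. ] in tray [ 0.3 63.4] -12.02110790260611
orange 2 [535.6 -56.4  45. ] in tray [ -0.7 -51.6] -13.666244528827322
```

```bash
python3 - <<'E'
from h import *
s,R=st();im=cv2.cvtColor(cv2.imread("pics/w14.png"),cv2.COLOR_BGR2RGB)
g=cv2.cvtColor(im,cv2.COLOR_RGB2GRAY);print(g[160,225:290:3])
m=((g>205)*255).astype(np.uint8);r=np.zeros_like(m);r[135:185,232:280]=255;m&=r
ys,xs=np.nonzero(m);(u,v),rad=cv2.minEnclosingCircle(np.c_[xs,ys].astype(np.float32));print(len(xs),u,v,rad,xs.min(),xs.max(),ys.min(),ys.max())
c=np.array([546.3,-5.5,0]);a=np.radians(-12);M=np.array([[np.cos(a),np.sin(a)],[-np.sin(a),np.cos(a)]])
for p in((u,v),(256,159.5)): t=cast("wrist",p,.040,s)[0]*1000;print(t.round(1),(M@(t-c)[:2]).round(1))
E
```

```text
t 28.55 pos [ 0.5393 -0.0195  0.2181] yawY -11.61 width 0.0868 F [0.1 0.5 1. ] tilt 0.15 q [ 0.84  0.32 -1.04  1.69  0.29  1.3  -0.46]
[143 144 145 145 153 182 183 182 180 183  33 156 184 183 181 179 183 125
 147 144 144 145]Traceback (most recent call last):
  File "<stdin>", line 5, in <module>
    return umr_minimum(a, axis, None, out, keepdims, initial, where)
ValueError: zero-size array to reduction operation minimum which has no identity
```

```bash
python3 - <<'E'
from h import *
s,R=st();im=cv2.cvtColor(cv2.imread("pics/w14.png"),cv2.COLOR_BGR2RGB)
g=cv2.cvtColor(im,cv2.COLOR_RGB2GRAY)
m=((g>165)*255).astype(np.uint8);r=np.zeros_like(m);r[135:182,232:280]=255;m&=r
cs,_=cv2.findContours(m,cv2.RETR_EXTERNAL,cv2.CHAIN_APPROX_NONE);k=max(cs,key=cv2.contourArea);e=cv2.fitEllipse(k);print(e)
c=np.array([546.3,-5.5,0]);a=np.radians(-12);M=np.array([[np.cos(a),np.sin(a)],[-np.sin(a),np.cos(a)]])
for p in(e[0],(256,159.5)): t=cast("wrist",p,.040,s)[0]*1000;print(t.round(1),(M@(t-c)[:2]).round(1))
E
```

```text
t 28.55 pos [ 0.5393 -0.0195  0.2181] yawY -11.61 width 0.0868 F [0.1 0.5 1. ] tilt 0.15 q [ 0.84  0.32 -1.04  1.69  0.29  1.3  -0.46]
((255.87181091308594, 159.6848602294922), (36.14518356323242, 36.567298889160156), 80.79474639892578)
[545.4  -5.1  40. ] [-1.   0.2]
[545.6  -4.9  40. ] [-0.8  0.5]
```

>>> arm_command --targets '[0.024, 0, 0, 0, 0.3, 0.6, 1, 0, 0, 0, 0, 0.35, 1, 1, 0, 0, 0, 0, 0.35, 1, 1, 0, 0, 0, 0, 0.35, 1, 1, 0, 0, 0, 0, 0.35, 1, 1, 0, 0, 0, 0, 0.35, 1, 1, 0, 0, 0, 0, 0.35, 1, 1, 0, 0, 0, 0, 0.35, 1, 1, 0, 0, 0, 0, 0.35, 1, 1, 0, 0, 0, 0, 0.35, 1, 1, 0, 0, 0, 0, 0.35, 0.8, 1, 0, 0, 0, 0, 0, 0, 1]'

```text
time: 29.55
ee_pos: [0.5717, -0.3063, 0.2005]
eef_rot: [-0.549, -0.447, 0.556, -0.436]
ft_force: [-0.3, -0.7, -0.7]
width: 0.0871
```

```bash
python3 - <<'E'
from h import *
st();bands("w15","blue",z=.024,amin=200);go((.576,-.317,.10),-12.7)
E
```

```text
t 29.55 pos [ 0.5717 -0.3063  0.2005] yawY -12.69 width 0.0871 F [-0.3 -0.7 -0.7] tilt 1.08 q [ 1.02  0.57 -0.87  1.4   0.43  1.39 -0.07]
blue (np.int32(816), [265.5, 141.4], [246, 131, 40, 22]) [ 0.5893 -0.2728  0.024 ]
blue (np.int32(489), [268.4, 230.6], [250, 219, 34, 22]) [ 0.5705 -0.378   0.024 ]
mid [ 0.5799 -0.3254  0.024 ] axis deg 79.86 len 0.1069
t 29.60 pos [ 0.5716 -0.304   0.2002] yawY -12.60 width 0.0869 F [-1.1 -0.6 -1.2] tilt 1.14 q [ 1.02  0.57 -0.87  1.4   0.43  1.39 -0.07]
shift units now [4.   0.36 0.48]
turn units [ 0.002 -0.005  0.025] shift units after turn [4.01 0.28 0.47]
```

View pics/w15.png

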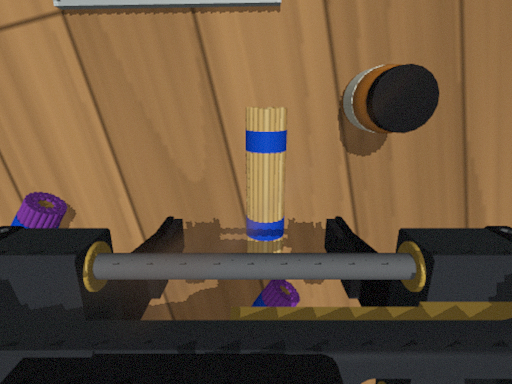

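>>> arm_command --targets '[-0.02, -0.005, 0.025, 0.6, 0.2, 0.3, 1, 0, 0, 0, 1, 0.15, 0.3, 1, 0, 0, 0, 1, 0, 0, 1, 0, 0, 0, 0.9, 0, 0, 1, 0, 0, 0, 0.4, 0, 0, 1, 0, 0, 0, 0, 0, 0, 1]'

```text
time: 30.1
ee_pos: [0.5772, -0.3138, 0.0946]
eef_rot: [0.548, 0.45, -0.546, 0.446]
ft_force: [-1.3, 1.3, -0.5]
width: 0.087
```

```bash
python3 - <<'E'
from h import *
st();bands("w16","blue",z=.036,amin=200);go((.579,-.320,.03),-11.5)
E
```

```text
t 30.10 pos [ 0.5772 -0.3138  0.0946] yawY -11.38 width 0.0870 F [-1.3  1.3 -0.5] tilt 0.34 q [ 1.01  0.67 -0.82  1.49  0.5   1.21 -0.09]
blue (np.int32(1859), [259.0, 153.1], [229, 135, 61, 36]) [ 0.5895 -0.2712  0.036 ]
blue (np.int32(705), [255.8, 286.7], [230, 280, 52, 17]) [ 0.5662 -0.377   0.036 ]
mid [ 0.5778 -0.3241  0.036 ] axis deg 77.58 len 0.1083
t 30.15 pos [ 0.5774 -0.3138  0.0956] yawY -11.37 width 0.0870 F [ 0.4 -0.7 -0.4] tilt 0.33 q [ 1.01  0.67 -0.83  1.49  0.5   1.21 -0.09]
shift units now [2.62 0.12 0.24]
turn units [ 0.003 -0.006  0.003] shift units after turn [2.62 0.11 0.23]
```

View pics/w16.png

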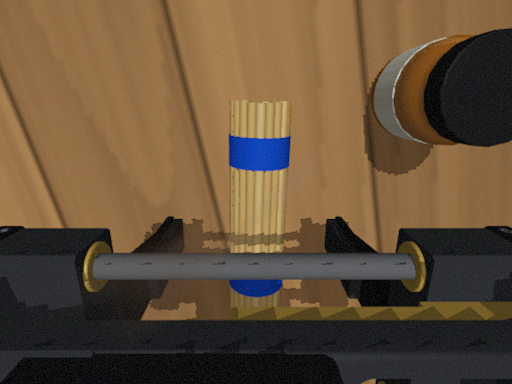

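>>> arm_command --targets '[0.01, -0.006, 0.003, 0.4, 0.1, 0.23, 1, 0, 0, 0, 0.9, 0, 0, 1, 0, 0, 0, 0.8, 0, 0, 1, 0, 0, 0, 0.4, 0, 0, 1, 0, 0, 0, 0.1, 0, 0, 1]'

```text
time: 30.57
ee_pos: [0.5835, -0.3212, 0.0341]
eef_rot: [0.55, 0.442, -0.548, 0.449]
ft_force: [0.0, -0.4, 0.0]
width: 0.0868
```

```bash
python3 - <<'E'
from h import *
go((.579,-.320,.03),-12)
E
```

```text
t 30.57 pos [ 0.5835 -0.3212  0.0341] yawY -11.87 width 0.0868 F [ 0.  -0.4  0. ] tilt 0.60 q [ 0.98  0.74 -0.78  1.52  0.56  1.11 -0.13]
shift units now [ 0.16 -0.19 -0.01]
turn units [ 0.003  0.005 -0.013] shift units after turn [ 0.16 -0.19 -0.01]
```

>>> arm_command --targets '[0, 0.005, -0.013, 0.1, -0.19, 0, 1, 0, 0, 0, 0.08, 0, 0, 0.8, 0, 0, 0, 0.02, 0, 0, 0.5, 0, 0, 0, 0.02, 0, 0, 0.3, 0, 0, 0, 0.02, 0, 0, 0.3, 0, 0, 0, 0.02, 0, 0, 0.3, 0, 0, 0, 0.02, 0, 0, 0.3, 0, 0, 0, 0.02, 0, 0, 0.3, 0, 0, 0, 0.02, 0, 0, 0.3, 0, 0, 0, 0, 0, 0, 0.3]' --newtons 25

```text
time: 31.4
ee_pos: [0.5808, -0.3215, 0.0308]
eef_rot: [0.55, 0.444, -0.549, 0.447]
ft_force: [0.8, -0.3, -0.8]
width: 0.0437
```

```bash
python3 - <<'E'
from h import *
go((.5455,-.005,.25),-12)
E
```

```text
t 31.40 pos [ 0.5808 -0.3215  0.0308] yawY -11.93 width 0.0437 F [ 0.8 -0.3 -0.8] tilt 0.26 q [ 0.98  0.74 -0.78  1.52  0.56  1.11 -0.13]
shift units now [ -8.8   -3.96 -12.08]
turn units [ 0.001  0.002 -0.005] shift units after turn [ -8.77  -4.01 -12.09]
```

>>> arm_command --targets '[0, 0, 0, -0.5, 0, 0, 0.3, 0, 0, 0, -1, 0, 0, 0.3, 0, 0, 0, -1, 0, 0, 0.3, 0, 0, 0, -1, 0, 0, 0.3, 0, 0, 0, -1, 0, 0, 0.3, 0, 0, 0, -1, 0, 0, 0.3, 0, 0, 0, -1, 0, 0, 0.3, 0, 0, 0, 0, -0.2, -0.5, 0.3, 0, 0, 0, 0, -0.4, -1, 0.3, 0, 0, 0, 0, -0.4, -1, 0.3, 0, 0, 0, 0, -0.4, -1, 0.3, 0, 0, 0, 0, -0.4, -1, 0.3]'

```text
time: 32.4
ee_pos: [0.5574, -0.2015, 0.2057]
eef_rot: [0.552, 0.442, -0.55, 0.445]
ft_force: [1.3, 0.4, -0.9]
width: 0.0438
```

```bash
python3 - <<'E'
from h import *
s,R=st();bands("w17","blue",z=s["ee_pos"][2]-.0088+.014)
im=cv2.cvtColor(cv2.imread("pics/w17.png"),cv2.COLOR_BGR2RGB)
for B in blobs(hsvmask(im,*BAND["blue"]),1500):
    b=cast("wrist",B[1],s["ee_pos"][2]+.0052,s)[0];print("band rel tool mm",(R.T@(b-s["ee_pos"])*1000).round(1))
go((.5455,-.005,.2),-12)
E
```

```text
t 32.40 pos [ 0.5574 -0.2015  0.2057] yawY -12.34 width 0.0438 F [ 1.3  0.4 -0.9] tilt 0.33 q [ 1.    0.43 -0.94  1.57  0.36  1.31 -0.2 ]
blue (np.int32(3906), [253.5, 161.5], [211, 135, 88, 53]) [ 0.5682 -0.1516  0.2109]
blue (np.int32(117), [56.7, 301.1], [53, 290, 9, 22]) [ 0.4448 -0.2051  0.2109]
mid [ 0.5065 -0.1784  0.2109] axis deg 23.46 len 0.1345
band rel tool mm [ -5.3  -0.1 -51. ]
t 32.45 pos [ 0.5574 -0.1942  0.2062] yawY -11.93 width 0.0435 F [3.  6.1 0.1] tilt 0.30 q [ 1.    0.43 -0.95  1.58  0.36  1.31 -0.2 ]
shift units now [ 0.25 -2.03 -7.31]
turn units [ 0.002 -0.001 -0.007] shift units after turn [ 0.25 -2.04 -7.3 ]
```

View pics/w17.png

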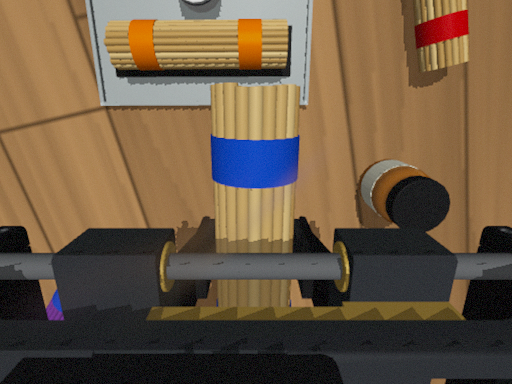

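>>> arm_command --targets '[0, 0, 0, 0, -0.3, -1, 0.3, 0, 0, 0, 0, -0.3, -1, 0.3, 0, 0, 0, 0, -0.3, -1, 0.3, 0, 0, 0, 0, -0.3, -1, 0.3, 0, 0, 0, 0, -0.3, -1, 0.3, 0, 0, 0, 0.1, -0.3, -1, 0.3, 0, 0, 0, 0.2, -0.2, -0.6, 0.3, 0, 0, 0, 0.5, 0, 0, 0.3, 0, 0, 0, 0.5, 0, 0, 0.3, 0, 0, 0, 0, 0, 0, 0.3]'

```text
time: 33.28
ee_pos: [0.538, -0.0088, 0.1736]
eef_rot: [0.548, 0.445, -0.546, 0.451]
ft_force: [-0.8, 0.3, -1.5]
width: 0.0438
```

```bash
python3 - <<'E'
from h import *
s,R=st();wpic("w18")
go((.5453,-.006,.10),-12)
E
```

```text
t 33.28 pos [ 0.538  -0.0088  0.1736] yawY -11.39 width 0.0438 F [-0.8  0.3 -1.5] tilt 0.46 q [ 0.8   0.36 -1.03  1.75  0.33  1.22 -0.52]
t 33.33 pos [ 0.5384 -0.0092  0.1746] yawY -11.42 width 0.0439 F [ 0.5 -0.2 -1.7] tilt 0.49 q [ 0.8   0.36 -1.03  1.75  0.33  1.22 -0.52]
shift units now [ 2.98  0.22 -0.19]
turn units [ 0.013  0.004 -0.01 ] shift units after turn [ 2.98  0.24 -0.18]
```

View pics/w18.png

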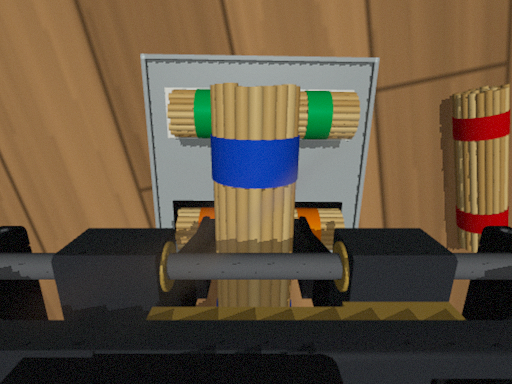

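>>> arm_command --targets '[0.013, 0.004, -0.01, 0.5, 0.24, -0.18, 0.3, 0, 0, 0, 0.9, 0, 0, 0.3, 0, 0, 0, 0.8, 0, 0, 0.3, 0, 0, 0, 0.4, 0, 0, 0.3, 0, 0, 0, 0, 0, 0, 0.3]'

```text
time: 33.75
ee_pos: [0.5475, -0.0122, 0.1083]
eef_rot: [0.552, 0.442, -0.551, 0.443]
ft_force: [-0.4, 0.5, -1.0]
width: 0.0442
```

```bash
python3 - <<'E'
from h import *
go((.5453,-.006,.0838),-12)
E
```

```text
t 33.75 pos [ 0.5475 -0.0122  0.1083] yawY -12.53 width 0.0442 F [-0.4  0.5 -1. ] tilt 0.10 q [ 0.74  0.46 -0.97  1.79  0.42  1.12 -0.59]
shift units now [ 0.98 -0.14 -0.22]
turn units [-0.012  0.001 -0.002] shift units after turn [ 0.98 -0.14 -0.22]
```

>>> arm_command --targets '[-0.012, 0, 0, 0.2, -0.14, -0.22, 0.3, 0, 0, 0, 0.35, 0, 0, 0.3, 0, 0, 0, 0.2, 0, 0, 0.3, 0, 0, 0, 0.05, 0, 0, 0.3]'

```text
time: 34.08
ee_pos: [0.5464, -0.007, 0.0891]
eef_rot: [0.551, 0.443, -0.549, 0.446]
ft_force: [-0.0, 0.4, -0.4]
width: 0.044
```

```bash
python3 - <<'E'
from h import *
go((.5453,-.006,.0838),-12)
E
```

```text
t 34.08 pos [ 0.5464 -0.007   0.0891] yawY -12.08 width 0.0440 F [-0.   0.4 -0.4] tilt 0.23 q [ 0.72  0.48 -0.96  1.81  0.44  1.08 -0.61]
shift units now [ 0.21 -0.05 -0.03]
turn units [-0.002  0.001 -0.005] shift units after turn [ 0.21 -0.05 -0.03]
```

>>> arm_command --targets '[0, 0, 0, 0.12, -0.05, -0.03, 0.3, 0, 0, 0, 0.1, 0, 0, 0.3, 0, 0, 0, 0.05, 0, 0, 0.3]'

```text
time: 34.33
ee_pos: [0.5459, -0.0058, 0.0836]
eef_rot: [0.551, 0.443, -0.549, 0.446]
ft_force: [-11.8, -2.8, 26.6]
width: 0.0437
```

```bash
python3 - <<'E'
from h import *
go((.5453,-.006,.0838),-12)
E
```

```text
t 34.33 pos [ 0.5459 -0.0058  0.0836] yawY -12.09 width 0.0437 F [-11.8  -2.8  26.6] tilt 0.31 q [ 0.71  0.48 -0.95  1.81  0.45  1.07 -0.62]
shift units now [-0.01 -0.02  0.01]
turn units [-0.002  0.002 -0.007] shift units after turn [-0.01 -0.02  0.01]
```

>>> arm_command --targets '[0, 0, 0, -0.03, 0, 0, 0.3, 0, 0, 0, 0, 0, 0, 0.6, 0, 0, 0, 0, 0, 0, 0.7, 0, 0, 0, 0, 0, 0, 0.8, 0, 0, 0, 0, 0, 0, 0.8, 0, 0, 0, -0.4, 0, 0, 0.9, 0, 0, 0, -1, 0, 0, 0.9, 0, 0, 0, -1, 0, 0, 1, 0, 0, 0, -1, 0, 0, 1, 0, 0, 0, -1, 0, 0, 1, 0, 0, 0, -1, 0, 0, 1, 0, 0, 0, -1, 0, 0, 1]'

```text
time: 35.33
ee_pos: [0.5426, -0.0045, 0.2508]
eef_rot: [-0.549, -0.445, 0.55, -0.445]
ft_force: [0.3, -0.1, 0.5]
width: 0.0864
```

>>> arm_command --targets '[0, 0, 0, -0.5, 0, 0.5, 1, 0, 0, 0, 0, 0, 1, 1, 0, 0, 0, 0, 0, 0.5, 1, 0, 0, 0, 0, 0, 0, 1]'

```text
time: 35.67
ee_pos: [0.5343, -0.0517, 0.2739]
eef_rot: [0.55, 0.444, -0.546, 0.45]
ft_force: [-0.5, -0.5, 0.5]
width: 0.0872
```

```bash
python3 - <<'E'
from h import *
s,R=st();s,im=wpic("w19")
c=np.array([546.3,-5.5,0]);a=np.radians(-12);M=np.array([[np.cos(a),np.sin(a)],[-np.sin(a),np.cos(a)]])
for col,z,zz in(("blue",.085,.075),("green",.040,.031),("orange",.040,.031)):
    B=[b for b in blobs(hsvmask(im,*BAND[col]),150)]
    print(col,[(b[0],b[1]) for b in B])
    for h in (z,zz):
        P=[cast("wrist",b[1],h,s)[0]*1000 for b in B]
        print("  ",[(M@(p-c)[:2]).round(1).tolist() for p in P])
im=camera("scene");cv2.imwrite("pics/s19.png",im[:,:,::-1])
im=camera("side");cv2.imwrite("pics/d19.png",im[:,:,::-1])
E
```

```text
t 35.67 pos [ 0.5343 -0.0517  0.2739] yawY -11.61 width 0.0872 F [-0.5 -0.5  0.5] tilt 0.61 q [ 0.92  0.26 -1.06  1.62  0.23  1.39 -0.36]
blue [(np.int32(855), [255.3, 80.7]), (np.int32(650), [253.6, 173.5])]
   [[1.1, 52.0], [-0.0, -50.9]]
   [[1.3, 52.6], [0.1, -53.4]]
green [(np.int32(662), [212.6, 73.9]), (np.int32(660), [297.1, 75.0])]
   [[-50.1, 62.1], [52.7, 61.7]]
   [[-51.2, 62.9], [54.1, 62.5]]
orange [(np.int32(541), [214.3, 168.2]), (np.int32(330), [290.5, 163.2])]
   [[-51.7, -55.1], [49.4, -47.8]]
   [[-52.8, -57.2], [50.7, -49.7]]
```

View pics/w19.png

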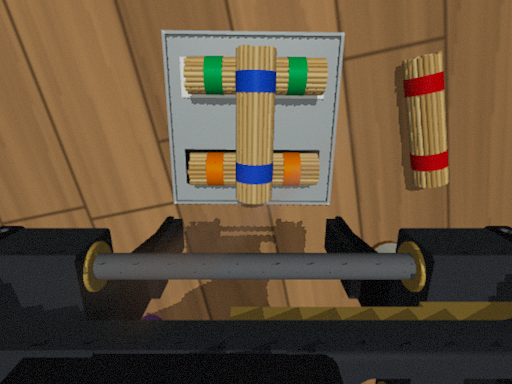

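View pics/s19.png

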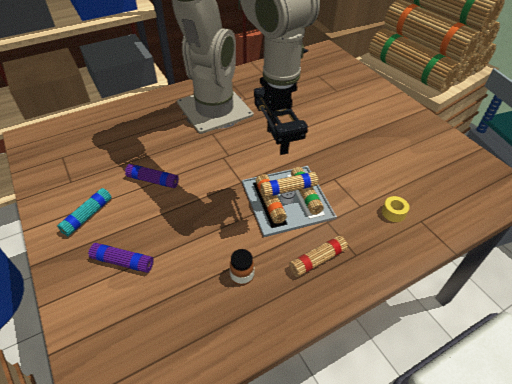

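View pics/d19.png

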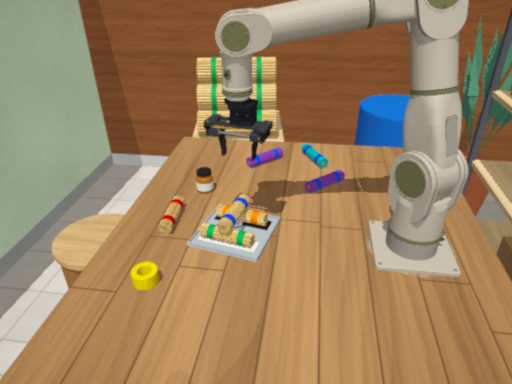

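```bash
python3 - <<'E'
from h import *
s=read_state();im=cv2.imread("pics/w19.png");cv2.imwrite("pics/c19.png",cv2.resize(im[25:215,150:355],None,fx=3.8,fy=3.1))
rgb=cv2.cvtColor(im,cv2.COLOR_BGR2RGB)
m=hsvmask(rgb,(5,150,60),(18,255,255));m[:140]=0;m[195:]=0
c=np.array([546.3,-5.5,0]);a=np.radians(-12);M=np.array([[np.cos(a),np.sin(a)],[-np.sin(a),np.cos(a)]])
for b in blobs(m,100):
    x,y,w,h=b[2];print(b,(M@(cast("wrist",(x+w/2,y+h/2),.034,s)[0]*1000-c)[:2]).round(1))
E
```

```text
(np.int32(601), [214.4, 168.1], [204, 152, 21, 33]) [-53.  -53.6]
(np.int32(583), [291.3, 168.0], [282, 152, 20, 33]) [ 51.6 -52.8]
```

View pics/c19.png

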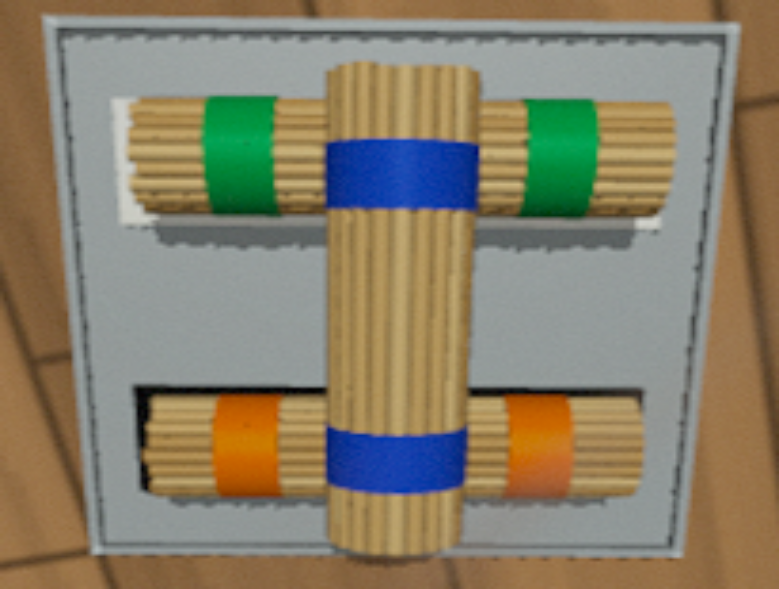

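```bash
python3 - <<'E'
from h import *
im=camera("scene").copy()
for k in("red","blue"):
    print(k,[(b[0],b[1]) for b in blobs(hsvmask(im,*BAND[k]),40) if b[1][1]>125])
st();print(close_job())
E
```

```text
red [(np.int32(93), [335.5, 245.6]), (np.int32(108), [306.2, 262.2])]
blue [(np.int32(85), [135.0, 171.3]), (np.int32(84), [163.1, 178.4]), (np.int32(84), [306.2, 179.9]), (np.int32(90), [274.6, 187.0]), (np.int32(98), [98.8, 198.8]), (np.int32(115), [72.9, 221.2]), (np.int32(126), [100.9, 252.2]), (np.int32(858), [6.0, 291.0]), (np.int32(131), [134.7, 260.8])]
t 35.87 pos [ 0.5343 -0.0483  0.2728] yawY -11.39 width 0.0872 F [-0.5 -0.3 -0. ] tilt 0.52 q [ 0.92  0.26 -1.06  1.62  0.23  1.39 -0.36]
the job is handed in; nothing more can be done
None
```

The drying stack is built and handed in at about 36 s of the 106 s limit. I laid green on the white strip and orange on the black strip, stood the tin in the middle, then laid blue across on top and withdrew with the gripper open.

Final positions, measured with the wrist camera in the tray's frame:

| Item | Measured | Limit |
|---|---|---|
| Green | about 1–2 mm off along the strip, 2–3 mm across, parallel within 1° | 15 mm, 12 mm, 0.15 rad |
| Orange | about 1 mm off along, 2–7 mm across | 15 mm, 12 mm |
| Tin | about 1 mm off the tray centre, measured before blue was laid | 15 mm, 12 mm |
| Blue | about 1 mm off, square within 1° | 15 mm, 0.17 rad |

- **Orange across the strip:** my checks disagreed. The band positions put it 3–10 mm off; 10 mm came from a mask that missed half a band, and a corrected mask gave about 7 mm. The strip of black showing beside the bundle suggests about 2.5 mm. All are within the limit.
- **Tin:** I could not see it again after laying blue, because blue covers it in the last wrist picture. Blue touched down at the expected height.
- **Bystanders:** the red bands are at the same scene pixels as at the start. The jar and tape roll look unmoved, but I did not measure them again.
- **Rest:** I inferred that everything was at rest from the pictures, not from measured speeds.

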